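# Fetch the jar from behind the bottles in the spill tray

## Task

The squat jar at the back of the spill tray is wanted on the balance, but the three tall bottles stand around it: first move all three bottles out onto the black mat, then set the jar in the middle of the balance pan, and then put every bottle back into the tray on the exact spot where it stood before. Keep the bottles and the jar upright throughout, and leave the other things on the bench alone.

Things in the scene. Friction and masses are not known exactly. Their poses are not given: they have to be found in the camera images.
- jar: squat screw-lid jar of amber glass, 52 mm across, white lid 55 mm across from 28 to 46 mm up (its top), 90 g. Origin at the centre of its underside, z up. It stands mid-way along the tray's back (+x) wall, 9 mm from it. The bottles stand 7 to 13 mm from its left, right and front: no room for a gripper until they are gone, then it is gripped across the lid along the tray's y.
- round_bottle: round narrow-necked bottle of amber glass with a paper band, body 60 mm across up to 104 mm, black screw cap 32 mm across from 130 to 158 mm up; 158 mm high, about 320 g. Origin at the centre of its underside, z up along its axis. Easily lifted by its cap.
- square_bottle: white plastic bottle with a square body 53 x 53 mm up to 100 mm, black screw cap 36 mm across from 114 to 138 mm up; 138 mm high, about 280 g. Origin at the centre of its underside, z up along its axis. Easily lifted by its cap.
- wide_bottle: round white plastic wide-mouthed bottle, body 60 mm across up to 86 mm, broad black screw cap 52 mm across from 94 to 122 mm up (its top), about 300 g. Origin at the centre of its underside, z up. Easily lifted by its cap. Which bottle stands left, right (about 66 mm from the jar along the tray's y) or in front (66 mm to the tray's -x) changes from start to start.
- tray: grey open spill tray, fixed, 190 mm along its x, 250 mm along its y, outer wall 40 mm high, walls and floor 4 mm thick (bottles in it stand 4 mm above the bench). Origin at the centre of its underside; x points to its back wall (away from the robot), y along its long side.
- mat: flat black rubber mat on the bench, fixed, the side area: 270 mm along its x, 170 mm along its y, 3 mm thick. Origin at the centre of its underside (its top is 3 mm above the origin). It lies to the left or the right of the tray, the balance on the other side.
- pan: round steel pan of the white laboratory balance, 124 mm across, fixed. Origin at the centre of its top face, 76 mm above the bench. The balance's housing under it is 190 mm wide (y), reaches 95 mm beyond the pan's centre to +x and about 195 mm to -x, and is at most 56 mm high. The pan does not move under load.
- wash_bottle: bystander, leave alone: clear wash bottle with white cap and bent spout, 64 mm across, 170 mm high, beyond the tray. Origin at the centre of its underside.
- autoclave: bystander, leave alone: small stainless steel pressure vessel, 62 mm across, 96 mm high, beyond the tray. Origin at the centre of its underside.
- wrench: bystander, leave alone: steel wrench 170 mm long lying flat beyond the tray. Origin at its middle, on the underside.
Mind the look-alikes: they are no part of the job. Several things have the shape of the jar; the one meant has the colours described above.

How it is judged (in metres and radians):
On the way, in this order (a step that is already met when the one before it is completed fails the run):
1. all three bottles stand upright and released on the black mat (x of round_bottle in the frame of mat between -0.125 and 0.125 m and y of round_bottle in the frame of mat between -0.075 and 0.075 m and z of round_bottle in the frame of mat between -0.002 and 0.008 m and linear speed of each of round_bottle, square_bottle, wide_bottle below 0.03 m/s and angular speed of each of round_bottle, square_bottle, wide_bottle below 0.3 rad/s and contact force between the fingers and round_bottle below 0.05 N and angle between each of round_bottle, square_bottle, wide_bottle's own z axis and vertical below 0.1 rad and x of square_bottle in the frame of mat between -0.125 and 0.125 m and y of square_bottle in the frame of mat between -0.075 and 0.075 m and z of square_bottle in the frame of mat between -0.002 and 0.008 m and contact force between the fingers and square_bottle below 0.05 N and x of wide_bottle in the frame of mat between -0.125 and 0.125 m and y of wide_bottle in the frame of mat between -0.075 and 0.075 m and z of wide_bottle in the frame of mat between -0.002 and 0.008 m and contact force between the fingers and wide_bottle below 0.05 N), for 0.2 s.
2. the jar stands released in the middle of the balance pan while the three bottles are still on the mat (all of step 1 and horizontal distance between jar and pan below 0.015 m and z of jar in the frame of pan between -0.004 and 0.006 m and linear speed of jar below 0.03 m/s and angular speed of jar below 0.3 rad/s and contact force between the fingers and jar below 0.05 N and angle between jar's own z axis and vertical below 0.1 rad), for 0.2 s.
At the end, for the whole second after the job is handed in: jar upright on the pan, centres within 15 mm; each bottle upright in the tray within 15 mm of where it stood at the start; all released and at rest. On the way all three bottles stood on the mat (centres 10 mm inside its edge) until the jar was on the pan (horizontal distance between jar and pan below 0.015 m and z of jar in the frame of pan between -0.004 and 0.006 m and linear speed of each of jar, round_bottle, square_bottle, wide_bottle below 0.03 m/s and angular speed of each of jar, round_bottle, square_bottle, wide_bottle below 0.3 rad/s and contact force between the fingers and jar below 0.05 N and angle between each of jar, round_bottle, square_bottle, wide_bottle's own z axis and vertical below 0.1 rad and distance of each of round_bottle, square_bottle, wide_bottle from where it was at the start of the episode below 0.015 m and contact force between the fingers and round_bottle below 0.05 N and contact force between the fingers and square_bottle below 0.05 N and contact force between the fingers and wide_bottle below 0.05 N); the robot touches nothing.
It fails at once if a bottle or the jar is tipped more than about 35 degrees (angle between any of round_bottle, square_bottle, wide_bottle, jar's own z axis and vertical above 0.6 rad).
It fails at once if a bystander is moved more than 30 mm (distance of any of wash_bottle, autoclave, wrench from where it was at the start of the episode above 0.03 m).
It also fails if it takes over 112 s, if anything falls off the work surface, if the arm or the gripper's body presses on something with over 40 N, if the wrist force passes 120 N, or if a joint passes its speed limit or range.

## Robot

A 6-joint arm with a two-finger parallel gripper is mounted at the origin on the work surface. World frame = base frame: x ahead of the robot, y to its left, z up, the work surface at z = 0. Lengths are in mm, angles in rad, forces in N, time in s.
With the tool pointing down it reaches from about 350 to 775 mm from the base axis. Payload 7.3 kg.
Tool frame: the origin (TCP) lies at the very end of the fingers, on their centre line; the grasp point (between the pads) lies 19 mm behind it; z points along the fingers, y is the line along which they close (so a half turn about z gives the same grasp; the last joint's range is limited). The gripper opens to 92 mm and grips with 3 to 60 N. Pads are 19 mm wide; open, the fingers measure 130 mm over their backs; the gripper's body (75 mm by 190 mm) begins 47 mm behind the grasp point.
Start: joints at [1.19, 0.342, 1.524, -0, 1.275, -0.146], TCP at [122.124, 510.618, 226.741] pointing down, gripper open.
Joint ranges: [-2.53, 2.53], [-0.77, 2.02], [0.04, 2.7], [-1, 4.14], [0.28, 2.66], [-3.11, 3.11]. Speed limits (rad/s): [2.57, 2.57, 3.14, 3.14, 3.14, 3.14].

## Interface

Orientations are given as [roll, pitch, yaw] about the fixed x, y, z axes, in that order (R = Rz(yaw) Ry(pitch) Rx(roll)).
In Python, from plant import bot gives the robot as it stands.
- The arm moves only by the tool jog_arm, never from a script. Its argument "targets" is a list of rows, each an object with "xyz": the shift along the tool's x, y, z as a fraction of full scale, a list of three; "spin": the turn about the tool's z as a fraction of full scale. In form: [{"xyz": [x, y, z], "spin": spin}, ...]. A call has exactly 10 rows; each row shifts and turns the commanded pose from where the row before left it, along the tool's axes as they then stand; what a row does not reach is not made up. Full scale, the value 1, is 80 mm for a shift and 0.1 rad for a turn. A row lasts 1/8 s, in which the tool goes at most 62.5 mm and 10.7 degrees, less where a joint would pass 70% of its speed; a pose out of reach is approached as far as the arm can. A call with a number of a shift or a turn outside -1 to 1 is refused whole. A call with a gripper value outside its range is refused whole. "gripper" is the opening in per cent of the stroke, from 0 (shut) to 100 (fully open), set as the call begins (left out, the last holds). The fingers move at their own pace and stop on an object; the grip force is fixed at half the most. Time passes only in rows, so rows that do not move let the fingers close, or fill a call up. It gives the time, the measured TCP pose, the force, the opening and the grip force at its end, in the units of the state.
- bot.get_obs(): the state, without advancing time (a new reading comes with each control period).
- bot.capture(name): name is "side" or "top" or "wrist"; returns the picture (400x640x3 uint8, blue, green, red); there is no depth.
- bot.get_calibration(name): a dict with "vfov" (degrees; the focal length in pixels is half the picture's height over the tangent of half this angle, whatever the lens; pixels are square), "cx", "cy" (the principal point, pixels), "eye" and "rotation" of the camera in the world. Camera axes: x right, y down, z forward; pixel columns grow to the right and rows downward; lengths in mm; the calibration is good to about 2 mm. A picture is of the moment at which its call begins: read the wrist's pose just before it. get_calibration takes no time and is no camera call; for the wrist camera it gives the pose at the moment of the call.
- bot.close_job(): hands the job in; it is judged then, once.
The state is a dict: "time": time; "joint_positions": joint angles; "dq": joint speeds; "tau": joint torques, N m; "tool_pos": TCP position; "tcp_rot": TCP orientation; "contact_force": force on the tool from outside, world axes, zero at the start; "moment": the same for the moment, N m; "grip_width": finger opening in mm; "finger_force": force on a finger pad.
Only numpy, scipy, OpenCV 4.12 (cv2) and the standard library are available. Lean on these libraries where they do the work, as an engineer would, in place of code of your own. Each camera call takes 0.05 s, during which the arm holds its last target. There are 200 camera calls.

## Working session

There is one attempt and no reset: what is moved stays moved. The work goes in short steps, Python scripts to look and compute and a tool call to move; the robot and the scene stay as the last step left them, time stands still between calls to the robot, and variables do not carry over. Pictures are saved under pics/ and viewed, at most 14 in all, crops included, and the job is handed in when it is done.

Besides the shell and the picture viewer there is one more tool, called after ">>>" by a JSON object that holds its "name" and its "arguments", one argument or row to a line. jog_arm: Moves the arm, as the interface text tells. Shift numbers are shares of 80 mm and turn numbers shares of 0.1 rad, none past 1 either way. Its arguments: {"type":"object","properties":{"targets":{"type":"array","items":{"type":"object","properties":{"xyz":{"type":"array","items":{"type":"number"}},"spin":{"type":"number"}}}},"gripper":{"type":"number"}},"required":["targets"]}

```bash
ls; mkdir -p pics
python3 - <<'E'
from plant import bot
import cv2
o=bot.get_obs();print(o)
for n in ("top","side"):
    im=bot.capture(n);cv2.imwrite(f"pics/{n}0.png",im);print(n,bot.get_calibration(n))
print(bot.get_calibration("wrist"))
E
```

```text
pics
{'time': 0.0, 'joint_positions': array([ 1.19000961e+00,  3.42740685e-01,  1.52505120e+00, -6.37391945e-06,
        1.27538038e+00, -1.46013442e-01]), 'dq': array([-1.68998491e-03, -1.88478014e-04, -2.83659018e-04, -9.45460105e-04,
       -8.33668561e-05, -1.12575641e-04]), 'tau': array([ 1.42017914e-03, -4.31245959e+01, -2.44210839e+01,  7.17996550e-02,
        5.60716668e-02, -1.13749738e-04]), 'tool_pos': array([121.95688142, 510.20852248, 226.02370947]), 'tcp_rot': array([-3.14002896e+00, -2.23795656e-04,  2.90682107e+00]), 'contact_force': array([-0.45485669,  0.72626422, -0.26722061]), 'moment': array([ 0.00618174,  0.04632906, -0.00912946]), 'finger_force': 0.0, 'grip_width': 91.77398143086238}
top {'vfov': 57.65721304891812, 'cx': 317.4372896948313, 'cy': 206.55611556449833, 'eye': array([509.21548403,  12.84105989, 891.42272325]), 'rotation': array([-2.97543479e+00,  9.82749534e-04, -1.56252020e+00])}
side {'vfov': 43.90985741984446, 'cx': 329.83540839850093, 'cy': 190.96075190323793, 'eye': array([ 178.84330413, -903.90379695,  845.5733745 ]), 'rotation': array([-2.21235375, -0.01168978, -0.45704461])}
{'vfov': 70.7139485259774, 'cx': 320.92310652389074, 'cy': 197.99330777970866, 'eye': array([ 48.95483423, 528.04773896, 383.29554063]), 'rotation': array([2.86426152e+00, 2.58100870e-03, 1.33663240e+00])}
```

View pics/top0.png

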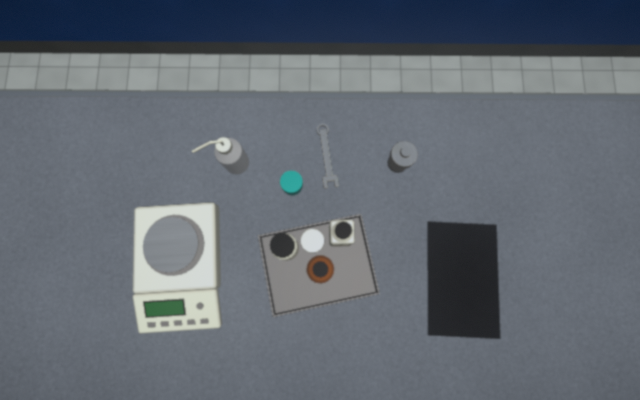

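View pics/side0.png

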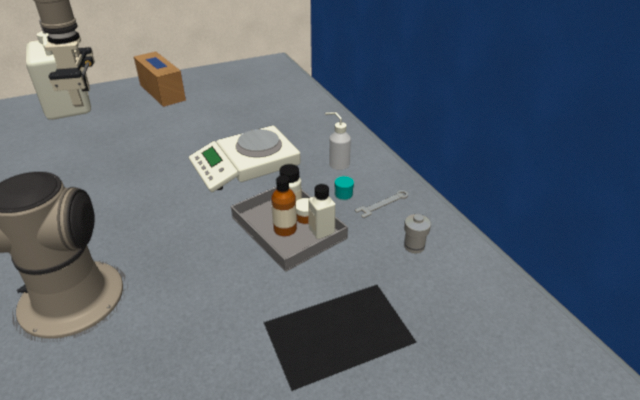

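The top view has the wide bottle at (283,245), the jar at (312,240), the square bottle at (343,231) and the round bottle at (320,269). The mat is centred near (463,280) on the right (-y), and the pan is at (173,244). The side view agrees. The teal jar at (291,182) and the steel vessel are not part of the job.

```bash
cat > h.py <<'E'
import numpy as np, cv2
from scipy.spatial.transform import Rotation as Ro
def ray(c,u,v):
    f=200/np.tan(np.radians(c["vfov"])/2)
    return Ro.from_euler("xyz",c["rotation"]).as_matrix()@np.array([(u-c["cx"])/f,(v-c["cy"])/f,1.])
def onz(c,u,v,z):
    d=ray(c,u,v);e=np.array(c["eye"]);return e+d*(z-e[2])/d[2]
def proj(c,p):
    f=200/np.tan(np.radians(c["vfov"])/2)
    q=Ro.from_euler("xyz",c["rotation"]).as_matrix().T@(np.array(p)-c["eye"])
    return np.array([c["cx"]+f*q[0]/q[2],c["cy"]+f*q[1]/q[2]])
def blobs(mask,amin=60):
    cs,_=cv2.findContours(mask.astype(np.uint8)*255,cv2.RETR_EXTERNAL,cv2.CHAIN_APPROX_NONE)
    return [c for c in cs if cv2.contourArea(c)>=amin]
E
python3 - <<'E'
from h import *
from plant import bot
im=cv2.imread("pics/top0.png");c=bot.get_calibration("top")
hsv=cv2.cvtColor(im,cv2.COLOR_BGR2HSV)
dark=(im.max(2)<40); dark[:110]=0
for b in blobs(dark):
    m=cv2.minAreaRect(b);print("dark",np.round(m[0],1),np.round(m[1],1),cv2.contourArea(b))
    if cv2.contourArea(b)>3000:
        p=np.array([onz(c,*q,3)[:2] for q in cv2.boxPoints(m)]);print("mat",p.round(1),p.mean(0))
    else: 
        for z in (162,142,126): print(z,onz(c,*m[0],z)[:2].round(1))
wh=(im.min(2)>170); wh[:200]=0;wh[:,:230]=0
for b in blobs(wh):
    m=cv2.fitEllipse(b);print("white",np.round(m[0],1),np.round(m[1],1),cv2.contourArea(b),onz(c,*m[0],50)[:2].round(1))
# pan
roi=im[205:290,138:212]; g=roi.max(2)<185
for b in blobs(g,800):
    b=b+np.array([138,205]);m=cv2.fitEllipse(b);print("pan",m,onz(c,*m[0],76)[:2].round(1),cv2.contourArea(b))
# tray outline
ref=im[330:360,250:350].reshape(-1,3).mean(0);print("bench",ref)
s=hsv[...,1]; t=(s<45);t[:205]=0;t[330:]=0;t[:,:240]=0;t[:,400:]=0
for b in blobs(t,3000):
    m=cv2.minAreaRect(b);p=np.array([onz(c,*q,40)[:2] for q in cv2.boxPoints(m)]);print("tray",p.round(1),p.mean(0),[np.linalg.norm(p[i]-p[i-1]).round() for i in range(4)])
cv2.imwrite("pics/crop.png",cv2.resize(im[200:330,240:400],None,fx=4,fy=4))
E
```

```text
dark [470.5 290. ] [78.6 51. ] 2560.5
162 [ 468.2 -286.7]
142 [ 467.1 -294.9]
126 [ 466.2 -301.4]
white [312.  240.1] [22.4 22.6] 397.0 [571.5  26.7]
pan ((173.17706298828125, 244.869140625), (59.04747009277344, 62.7675895690918), 47.38908767700195) [556.4 336.7] 2910.5
bench [120.95       112.30866667 106.22366667]
tray [[ 371.3  186.7]
 [ 654.2  199. ]
 [ 657.3 -179. ]
 [ 374.4 -170.8]] [514.31316507   8.98750966] [np.float64(358.0), np.float64(283.0), np.float64(378.0), np.float64(283.0)]
```

View pics/crop.png

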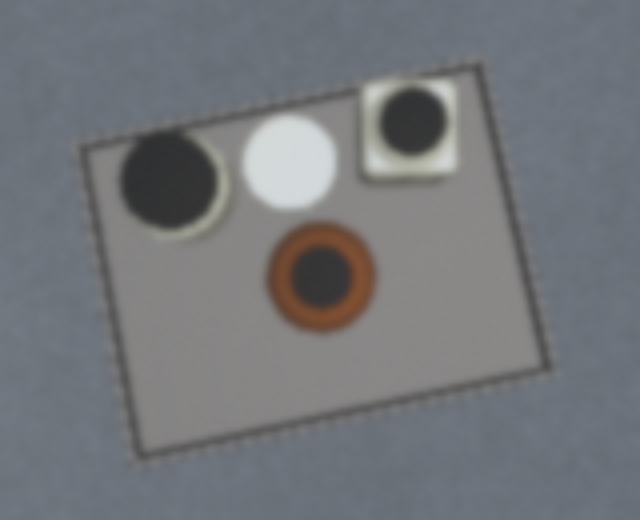

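The crop shows the caps at crop (168,181) wide, (411,121) square and (321,277) round. The tray corners are at (83,147), (480,68), (549,368) and (138,456).

Run:
```python
from h import *
from plant import bot
im=cv2.imread("pics/top0.png");c=bot.get_calibration("top")
d=im.max(2)<75; d[:205]=0
for b in blobs(d,60):
    m=cv2.minAreaRect(b); e=cv2.minEnclosingCircle(b)
    print(np.round(m[0],1),np.round(m[1],1),cv2.contourArea(b))
    if cv2.contourArea(b)>5000:
        p=np.array([onz(c,*q,3)[:2] for q in cv2.boxPoints(m)]);print("mat",p.round(1).tolist(),p.mean(0))
roi=im[218:290,262:360]
d=(roi.max(2)<72).astype(np.uint8); d=cv2.morphologyEx(d,cv2.MORPH_OPEN,np.ones((5,5)))
for b in blobs(d,30):
    b=b+np.array([262,218]);m=cv2.fitEllipse(b);u,v=m[0]
    print("cap",np.round(m[0],1),np.round(m[1],1),[onz(c,u,v,z)[:2].round(1).tolist() for z in (162,142,126)])
k=np.array([(83,147),(480,68),(549,368),(138,456)])/4+[239.6,199.6]
p=np.array([onz(c,*q,40)[:2] for q in k]);print("tray",p.round(1).tolist(),p.mean(0))
for i in range(4):
    v=p[i]-p[i-1];print(np.linalg.norm(v).round(),np.degrees(np.arctan2(v[1],v[0])).round(2))
```

```text
[319.8 268.8] [13.4 14.1] 145.5
[280.8 244.3] [24.  21.9] 399.0
[343. 230.] [14. 14.] 161.0
[463.5 280. ] [116.  71.] 7778.0
mat [[621.9, -257.4], [623.3, -432.1], [350.3, -411.8], [348.9, -246.0]] [ 486.07791492 -336.81386144]
cap [319.9 268.7] [12.8 13.6] [[506.9, 8.8], [506.8, 8.6], [506.7, 8.6]]
cap [281.4 244.5] [21.5 23.2] [[554.0, 86.0], [555.2, 88.0], [556.2, 89.6]]
cap [342.6 230. ] [13.6 14.6] [[584.1, -36.4], [586.1, -37.8], [587.8, -38.8]]
tray [[580.1, 148.1], [628.7, -85.0], [456.0, -122.6], [405.4, 110.9]] [517.56271765  12.85603873]
179.0 12.0
238.0 -78.22
177.0 -167.74
239.0 102.21
```

>>> {"name": "jog_arm", "arguments": {
  "targets": [
    {"xyz": [0,0,-0.1],"spin": -0.446},
    {"xyz": [0,0,-0.1],"spin": -0.446},
    {"xyz": [0,0,-0.1],"spin": -0.446},
    {"xyz": [0,0,-0.1],"spin": -0.446},
    {"xyz": [0,0,-0.1],"spin": -0.446},
    {"xyz": [0,0,-0.1],"spin": -0.446},
    {"xyz": [0,0,-0.1],"spin": -0.446},
    {"xyz": [0,0,-0.1],"spin": -0.446},
    {"xyz": [0,0,-0.1],"spin": -0.446},
    {"xyz": [0,0,-0.1],"spin": -0.446}
  ],
  "gripper": 100
}}

```text
time: 1.35
tool_pos: [122.0, 510.4, 306.6]
tcp_rot: [-3.141, -0.001, -2.929]
contact_force: [0.2, 1.0, -0.3]
grip_width: 91.9
finger_force: 0.0
```

```bash
cat >> h.py <<'E'
def go(o,*pts):
    """successive world targets -> total tool shifts in units of 80 mm"""
    p=np.array(o["tool_pos"]);R=Ro.from_euler("xyz",o["tcp_rot"]).as_matrix()
    for t in pts:
        d=R.T@(np.array(t)-p);print("to",t,"units",(d/80).round(3),"per 10 rows",(d/800).round(4));p=np.array(t)
E
python3 - <<'E'
from h import *
from plant import bot
o=bot.get_obs();print(o["time"],o["tool_pos"],o["tcp_rot"],o["tcp_rot"][2]*57.3);go(o,(520,20,300))
E
```

```text
1.35 [122.0370196  510.40542347 306.56277609] [-3.14082196e+00 -5.05069016e-04 -2.92892243e+00] -167.82725540017688
to (520, 20, 300) units [-3.569 -7.042  0.086] per 10 rows [-0.3569 -0.7042  0.0086]
```

>>> {"name": "jog_arm", "arguments": {
  "targets": [
    {"xyz": [-0.255,-0.503,0]},
    {"xyz": [-0.255,-0.503,0]},
    {"xyz": [-0.255,-0.503,0]},
    {"xyz": [-0.255,-0.503,0]},
    {"xyz": [-0.255,-0.503,0]},
    {"xyz": [-0.255,-0.503,0]},
    {"xyz": [-0.255,-0.503,0]},
    {"xyz": [-0.255,-0.503,0]},
    {"xyz": [-0.255,-0.503,0]},
    {"xyz": [-0.255,-0.503,0]}
  ]
}}

```text
invalid input
```

>>> {"name": "jog_arm", "arguments": {
  "targets": [
    {"xyz": [-0.255,-0.503,0]},
    {"xyz": [-0.255,-0.503,0]},
    {"xyz": [-0.255,-0.503,0]},
    {"xyz": [-0.255,-0.503,0]},
    {"xyz": [0,0,0]},
    {"xyz": [0,0,0]},
    {"xyz": [0,0,0]},
    {"xyz": [0,0,0]},
    {"xyz": [0,0,0]},
    {"xyz": [0,0,0]}
  ]
}}

```text
invalid input
```

Run:
```python
from h import *
from plant import bot
o=bot.get_obs();c=bot.get_calibration("wrist");im=bot.capture("wrist");cv2.imwrite("pics/w1.png",im)
import pickle;pickle.dump((o,c),open("w1.pkl","wb"));print(o["tool_pos"],o["tcp_rot"],c)
for n,p in dict(round=(507,9,162),wide=(556,90,126),square=(586,-38,142),jar=(571.5,26.7,50)).items(): print(n,proj(c,p))
```

```text
[122.0370196  510.40542347 306.56277609] [-3.14082196e+00 -5.05069016e-04 -2.92892243e+00] {'vfov': 70.7139485259774, 'cx': 320.92310652389074, 'cy': 197.99330777970866, 'eye': array([ 48.62226704, 495.32218609, 463.75373396]), 'rotation': array([2.86509422e+00, 1.74700940e-03, 1.78410281e+00])}
round [-97.23849566 380.29466705]
wide [ -2.96268057 392.50778615]
square [-101.69188503  403.49535467]
jar [  7.87900037 353.951308  ]
```

View pics/w1.png

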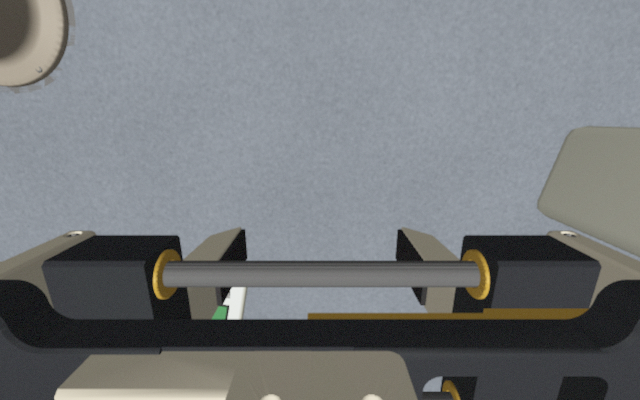

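The wrist camera sees the area on the tool's +x side (image top). The gripper covers rows below about 235, so I have to look from beyond the bottles. The rows also need a spin value, so I'll add it.

Run:
```python
from h import *
from plant import bot
c=bot.get_calibration("wrist");print(ray(c,320,198))
o=bot.get_obs()
for t in [(620,40,306),(640,40,306),(600,30,306)]:
    c2=dict(c);c2["eye"]=c["eye"]+np.array(t)-o["tool_pos"]
    print(t,[proj(c2,p).round().tolist() for p in ((507,9,162),(556,90,126),(586,-38,142),(571.5,26.7,50))])
go(o,(620,40,306))
```

```text
[ 0.2684613   0.05509875 -0.96171897]
(620, 40, 306) [[314.0, 74.0], [374.0, 138.0], [259.0, 141.0], [319.0, 136.0]]
(640, 40, 306) [[318.0, 52.0], [378.0, 121.0], [262.0, 123.0], [322.0, 122.0]]
(600, 30, 306) [[320.0, 97.0], [377.0, 157.0], [265.0, 160.0], [323.0, 151.0]]
to (620, 40, 306) units [-4.828 -7.074  0.018] per 10 rows [-0.4828 -0.7074  0.0018]
```

>>> {"name": "jog_arm", "arguments": {
  "targets": [
    {"xyz": [-0.345,-0.505,0],"spin": 0},
    {"xyz": [-0.345,-0.505,0],"spin": 0},
    {"xyz": [-0.345,-0.505,0],"spin": 0},
    {"xyz": [-0.345,-0.505,0],"spin": 0},
    {"xyz": [-0.345,-0.505,0],"spin": 0},
    {"xyz": [-0.345,-0.505,0],"spin": 0},
    {"xyz": [-0.345,-0.505,0],"spin": 0},
    {"xyz": [-0.345,-0.505,0],"spin": 0},
    {"xyz": [-0.345,-0.505,0],"spin": 0},
    {"xyz": [-0.345,-0.505,0],"spin": 0}
  ]
}}

```text
time: 2.65
tool_pos: [477.5, 172.1, 306.3]
tcp_rot: [3.141, -0.001, -2.931]
contact_force: [0.3, -0.0, 0.4]
grip_width: 91.5
finger_force: 0.0
```

>>> {"name": "jog_arm", "arguments": {
  "targets": [
    {"xyz": [-0.345,-0.505,0],"spin": 0},
    {"xyz": [-0.345,-0.505,0],"spin": 0},
    {"xyz": [-0.345,-0.505,0],"spin": 0},
    {"xyz": [-0.345,-0.505,0],"spin": 0},
    {"xyz": [0,0,0],"spin": 0},
    {"xyz": [0,0,0],"spin": 0},
    {"xyz": [0,0,0],"spin": 0},
    {"xyz": [0,0,0],"spin": 0},
    {"xyz": [0,0,0],"spin": 0},
    {"xyz": [0,0,0],"spin": 0}
  ]
}}

```text
time: 3.9
tool_pos: [618.4, 38.9, 306.9]
tcp_rot: [-3.142, 0.0, -2.93]
contact_force: [-0.9, 0.6, -0.1]
grip_width: 91.8
finger_force: 0.0
```

Run:
```python
from h import *
from plant import bot
o=bot.get_obs();c=bot.get_calibration("wrist");im=bot.capture("wrist");cv2.imwrite("pics/w2.png",im)
import pickle;pickle.dump((o,c),open("w2.pkl","wb"));print(o["tool_pos"],o["tcp_rot"])
for n,p in dict(round=(507,9,162),wide=(556,90,126),square=(586,-38,142),jar=(571.5,26.7,50)).items(): print(n,proj(c,p))
```

```text
[618.38615224  38.85684984 306.94375489] [-3.14158161e+00  3.56423990e-04 -2.93000012e+00]
round [314.76831432  75.71733373]
wide [374.25533692 139.71069941]
square [259.91499209 142.91103877]
jar [319.34061832 137.03809427]
```

View pics/w2.png

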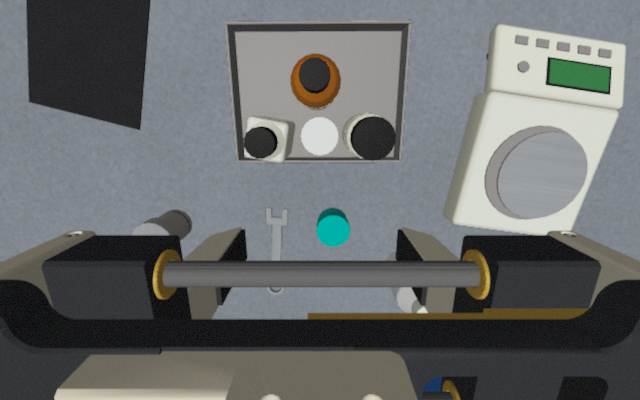

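The wrist view agrees with the predictions: round cap (314,74), square cap (261,142), wide cap (373,138), jar lid (319,136) and pan (543,173).

Run:
```python
from h import *
import pickle
from plant import bot
o,cw=pickle.load(open("w2.pkl","rb"));im=cv2.imread("pics/w2.png");ct=bot.get_calibration("top")
def fit(mask,x0,y0,x1,y1,name,z,open_=5):
    m=cv2.morphologyEx(mask[y0:y1,x0:x1].astype(np.uint8),cv2.MORPH_OPEN,np.ones((open_,open_)))
    b=max(blobs(m,30),key=cv2.contourArea)+np.array([x0,y0]);e=cv2.fitEllipse(cv2.convexHull(b))
    print(name,np.round(e[0],1),np.round(e[1],1),onz(cw,*e[0],z)[:2].round(1))
dk=im.max(2)<60
fit(dk,295,50,335,98,"round",150);fit(dk,242,122,283,160,"square",132);fit(dk,345,110,400,158,"wide",116)
fit(im.min(2)>190,300,116,341,158,"jar",50)
g=im.max(2)<205
fit(g,480,122,592,224,"pan",76)
for q in ((30,101),(140,129)): print("mat edge",onz(cw,*q,3)[:2].round(1))
for q in ((229,24),(409,24),(401,160),(239,160)): print("tray",onz(cw,*q,40)[:2].round(1))
for n,u,v,z in (("round",319.9,268.7,155),("wide",281.4,244.5,120),("sq",342.6,230,136)):print(n,onz(ct,u,v,z)[:2].round(1))
```

```text
round [314.4  74.8] [30.  34.9] [504.7   7.8]
square [260.3 141.9] [30.3 32.3] [586.  -39.6]
wide [372.9 137.7] [42.6 44.3] [554.4  89.7]
jar [319.1 135.6] [36.8 37.4] [569.6  26. ]
pan [535.3 172.5] [ 90.2 108.1] [553.8 331.1]
mat edge [ 615.5 -422.9]
mat edge [ 622.4 -254.5]
tray [ 453.4 -121.6]
tray [403.  112.6]
tray [579.4 154.1]
tray [630.8 -84.5]
round [506.9   8.6]
wide [556.6  90.2]
sq [586.8 -38.2]
```

>>> {"name": "jog_arm", "arguments": {
  "targets": [
    {"xyz": [0.18,-0.01,0.167],"spin": 0},
    {"xyz": [0.18,-0.01,0.167],"spin": 0},
    {"xyz": [0.18,-0.01,0.167],"spin": 0},
    {"xyz": [0.18,-0.01,0.167],"spin": 0},
    {"xyz": [0.18,-0.01,0.167],"spin": 0},
    {"xyz": [0.18,-0.01,0.167],"spin": 0},
    {"xyz": [0.18,-0.01,0.167],"spin": 0},
    {"xyz": [0.18,-0.01,0.167],"spin": 0},
    {"xyz": [0,0,0],"spin": 0},
    {"xyz": [0,0,0],"spin": 0}
  ]
}}

```text
time: 5.2
tool_pos: [508.1, 8.2, 200.6]
tcp_rot: [-3.141, 0.002, -2.93]
contact_force: [-0.1, 0.4, -0.9]
grip_width: 92.2
finger_force: 0.0
```

Run:
```python
from h import *
from plant import bot
o=bot.get_obs();print(o["tool_pos"]);go(o,(506,8.3,200),(506,8.3,129))
```

```text
[508.10583215   8.16972073 200.56369418]
to (506, 8.3, 200) units [0.025 0.007 0.007] per 10 rows [0.0025 0.0007 0.0007]
to (506, 8.3, 129) units [0.001 0.    0.887] per 10 rows [0.0001 0.     0.0887]
```

>>> {"name": "jog_arm", "arguments": {
  "targets": [
    {"xyz": [0.025,0.007,0.125],"spin": 0},
    {"xyz": [0,0,0.155],"spin": 0},
    {"xyz": [0,0,0.155],"spin": 0},
    {"xyz": [0,0,0.155],"spin": 0},
    {"xyz": [0,0,0.155],"spin": 0},
    {"xyz": [0,0,0.1],"spin": 0},
    {"xyz": [0,0,0.045],"spin": 0},
    {"xyz": [0,0,0],"spin": 0},
    {"xyz": [0,0,0],"spin": 0},
    {"xyz": [0,0,0],"spin": 0}
  ]
}}

```text
time: 6.45
tool_pos: [505.4, 8.3, 129.0]
tcp_rot: [-3.141, 0.001, -2.93]
contact_force: [-0.2, -0.6, 0.2]
grip_width: 92.0
finger_force: 0.0
```

>>> {"name": "jog_arm", "arguments": {
  "targets": [
    {"xyz": [0,0,0],"spin": 0},
    {"xyz": [0,0,0],"spin": 0},
    {"xyz": [0,0,0],"spin": 0},
    {"xyz": [0,0,0],"spin": 0},
    {"xyz": [0,0,0],"spin": 0},
    {"xyz": [0,0,0],"spin": 0},
    {"xyz": [0,0,0],"spin": 0},
    {"xyz": [0,0,0],"spin": 0},
    {"xyz": [0,0,0],"spin": 0},
    {"xyz": [0,0,0],"spin": 0}
  ],
  "gripper": 0
}}

```text
time: 7.7
tool_pos: [505.2, 8.2, 128.7]
tcp_rot: [-3.141, 0.0, -2.93]
contact_force: [0.0, -0.7, 0.2]
grip_width: 31.5
finger_force: 30.0
```

Run:
```python
from h import *
from plant import bot
o=bot.get_obs();print(o["tool_pos"],o["tcp_rot"],o["grip_width"],o["finger_force"],o["contact_force"]);go(o,(506,8.3,199),(405,-337,199),(405,-337,128.5))
```

```text
[505.19605916   8.21608581 128.66197666] [-3.14149131e+00  1.54752902e-04 -2.93041107e+00] 31.45985039864487 29.9999338388443 [ 0.01631552 -0.73054666  0.16492279]
to (506, 8.3, 199) units [-0.01  -0.001 -0.879] per 10 rows [-0.001  -0.0001 -0.0879]
to (405, -337, 199) units [ 2.139 -3.956  0.   ] per 10 rows [ 0.2139 -0.3956  0.    ]
to (405, -337, 128.5) units [0.    0.    0.881] per 10 rows [0.     0.     0.0881]
```

>>> {"name": "jog_arm", "arguments": {
  "targets": [
    {"xyz": [0,0,-0.04],"spin": 0},
    {"xyz": [0,0,-0.09],"spin": 0},
    {"xyz": [0,0,-0.14],"spin": 0},
    {"xyz": [0,0,-0.17],"spin": 0},
    {"xyz": [0,0,-0.17],"spin": 0},
    {"xyz": [0,0,-0.14],"spin": 0},
    {"xyz": [0,0,-0.09],"spin": 0},
    {"xyz": [0,0,-0.04],"spin": 0},
    {"xyz": [0.05,-0.09,0],"spin": 0},
    {"xyz": [0.1,-0.18,0],"spin": 0}
  ]
}}

```text
time: 8.95
tool_pos: [497.4, -15.9, 198.6]
tcp_rot: [3.141, -0.001, -2.929]
contact_force: [1.2, -0.2, -2.9]
grip_width: 31.4
finger_force: 30.0
```

>>> {"name": "jog_arm", "arguments": {
  "targets": [
    {"xyz": [0.19,-0.36,0],"spin": 0},
    {"xyz": [0.24,-0.45,0],"spin": 0},
    {"xyz": [0.26,-0.48,0],"spin": 0},
    {"xyz": [0.26,-0.48,0],"spin": 0},
    {"xyz": [0.26,-0.48,0],"spin": 0},
    {"xyz": [0.26,-0.48,0],"spin": 0},
    {"xyz": [0.24,-0.45,0],"spin": 0},
    {"xyz": [0.16,-0.3,0],"spin": 0},
    {"xyz": [0.09,-0.16,0],"spin": 0},
    {"xyz": [0.03,-0.05,0],"spin": 0}
  ]
}}

```text
time: 10.2
tool_pos: [403.5, -337.9, 198.7]
tcp_rot: [3.141, -0.0, -2.932]
contact_force: [0.0, -0.4, -3.3]
grip_width: 31.3
finger_force: 30.0
```

Run:
```python
from h import *
from plant import bot
o=bot.get_obs();print(o["tool_pos"],o["tcp_rot"],o["grip_width"],o["finger_force"],o["contact_force"]);go(o,(405,-337,128))
```

```text
[ 403.46414045 -337.87722405  198.68170357] [ 3.14074051e+00 -2.26889256e-04 -2.93167173e+00] 31.347314842352674 29.99958872795105 [ 0.01757688 -0.42464561 -3.33690126]
to (405, -337, 128) units [-0.021  0.006  0.884] per 10 rows [-0.0021  0.0006  0.0884]
```

Lower 71 mm (0.885 units), release, retreat up.

>>> {"name": "jog_arm", "arguments": {
  "targets": [
    {"xyz": [0,0,0.06],"spin": 0},
    {"xyz": [0,0,0.14],"spin": 0},
    {"xyz": [0,0,0.18],"spin": 0},
    {"xyz": [0,0,0.18],"spin": 0},
    {"xyz": [0,0,0.14],"spin": 0},
    {"xyz": [0,0,0.1],"spin": 0},
    {"xyz": [0,0,0.05],"spin": 0},
    {"xyz": [0,0,0.02],"spin": 0},
    {"xyz": [0,0,0.015],"spin": 0},
    {"xyz": [0,0,0],"spin": 0}
  ]
}}

```text
time: 11.45
tool_pos: [404.2, -337.4, 128.4]
tcp_rot: [-3.141, 0.0, -2.93]
contact_force: [-0.4, 0.3, -3.4]
grip_width: 31.1
finger_force: 30.0
```

>>> {"name": "jog_arm", "arguments": {
  "targets": [
    {"xyz": [0,0,0],"spin": 0},
    {"xyz": [0,0,0],"spin": 0},
    {"xyz": [0,0,0],"spin": 0},
    {"xyz": [0,0,0],"spin": 0},
    {"xyz": [0,0,0],"spin": 0},
    {"xyz": [0,0,0],"spin": 0},
    {"xyz": [0,0,0],"spin": 0},
    {"xyz": [0,0,0],"spin": 0},
    {"xyz": [0,0,-0.03],"spin": 0},
    {"xyz": [0,0,-0.07],"spin": 0}
  ],
  "gripper": 100
}}

```text
time: 12.7
tool_pos: [404.1, -337.2, 136.4]
tcp_rot: [3.141, -0.0, -2.93]
contact_force: [1.1, -0.3, 0.3]
grip_width: 91.9
finger_force: 0.0
```

>>> {"name": "jog_arm", "arguments": {
  "targets": [
    {"xyz": [0,0,-0.1],"spin": 0},
    {"xyz": [0,0,-0.2],"spin": 0},
    {"xyz": [0,0,-0.2],"spin": 0},
    {"xyz": [0,0,-0.2],"spin": 0},
    {"xyz": [0,0,-0.2],"spin": 0},
    {"xyz": [0,0,0],"spin": 0},
    {"xyz": [0,0,0],"spin": 0},
    {"xyz": [0,0,0],"spin": 0},
    {"xyz": [0,0,0],"spin": 0},
    {"xyz": [0,0,0],"spin": 0}
  ]
}}

```text
time: 13.95
tool_pos: [404.1, -337.3, 207.9]
tcp_rot: [3.141, -0.0, -2.93]
contact_force: [-0.1, 0.6, -0.4]
grip_width: 91.7
finger_force: 0.0
```

Run:
```python
from h import *
from plant import bot
o=bot.get_obs();print(o["tool_pos"]);go(o,(586.3,-39,205),(586.3,-39,111))
im=bot.capture("side");cv2.imwrite("pics/s2.png",im)
```

```text
[ 404.10337516 -337.28181463  207.90184235]
to (586.3, -39, 205) units [-3.009  3.168  0.037] per 10 rows [-0.3009  0.3168  0.0037]
to (586.3, -39, 111) units [-0.000e+00 -1.000e-03  1.175e+00] per 10 rows [-0.000e+00 -1.000e-04  1.175e-01]
```

View pics/s2.png

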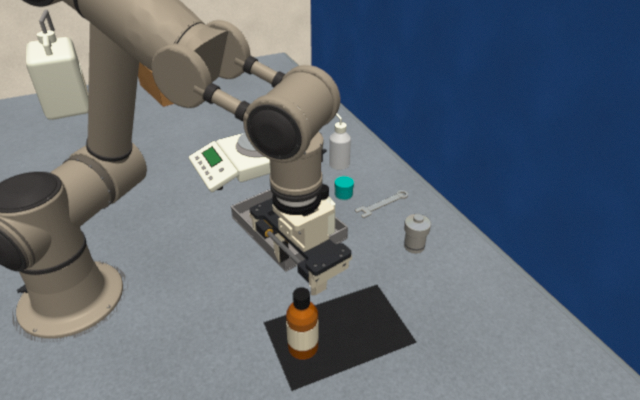

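The round bottle stands upright on the mat. Next, the square bottle.

>>> {"name": "jog_arm", "arguments": {
  "targets": [
    {"xyz": [-0.15,0.16,0],"spin": 0},
    {"xyz": [-0.3,0.316,0],"spin": 0},
    {"xyz": [-0.36,0.38,0],"spin": 0},
    {"xyz": [-0.36,0.38,0],"spin": 0},
    {"xyz": [-0.36,0.38,0],"spin": 0},
    {"xyz": [-0.36,0.38,0],"spin": 0},
    {"xyz": [-0.36,0.38,0],"spin": 0},
    {"xyz": [-0.36,0.38,0],"spin": 0},
    {"xyz": [-0.25,0.262,0.02],"spin": 0},
    {"xyz": [-0.15,0.15,0.02],"spin": 0}
  ]
}}

```text
time: 15.25
tool_pos: [586.9, -36.7, 204.9]
tcp_rot: [3.141, -0.0, -2.928]
contact_force: [0.1, -0.3, 0.5]
grip_width: 92.1
finger_force: 0.0
```

>>> {"name": "jog_arm", "arguments": {
  "targets": [
    {"xyz": [0,0,0],"spin": 0},
    {"xyz": [0,0,0],"spin": 0},
    {"xyz": [0,0,0.2],"spin": 0},
    {"xyz": [0,0,0.2],"spin": 0},
    {"xyz": [0,0,0.2],"spin": 0},
    {"xyz": [0,0,0],"spin": 0},
    {"xyz": [0,0,0],"spin": 0},
    {"xyz": [0,0,0],"spin": 0},
    {"xyz": [0,0,0],"spin": 0},
    {"xyz": [0,0,0],"spin": 0}
  ]
}}

```text
time: 16.5
tool_pos: [586.6, -39.0, 157.3]
tcp_rot: [-3.141, 0.001, -2.93]
contact_force: [-0.5, -0.8, -0.1]
grip_width: 91.5
finger_force: 0.0
```

Run:
```python
from h import *
from plant import bot
o=bot.get_obs();print(o["tool_pos"],o["tcp_rot"]);go(o,(586.3,-39,111))
```

```text
[586.5797084  -39.03818081 157.31841632] [-3.14144472e+00  5.19568845e-04 -2.93035376e+00]
to (586.3, -39, 111) units [0.004 0.001 0.579] per 10 rows [0.0004 0.0001 0.0579]
```

>>> {"name": "jog_arm", "arguments": {
  "targets": [
    {"xyz": [0,0,0.14],"spin": 0},
    {"xyz": [0,0,0.16],"spin": 0},
    {"xyz": [0,0,0.14],"spin": 0},
    {"xyz": [0,0,0.1],"spin": 0},
    {"xyz": [0,0,0.04],"spin": 0},
    {"xyz": [0,0,0],"spin": 0},
    {"xyz": [0,0,0],"spin": 0},
    {"xyz": [0,0,0],"spin": 0},
    {"xyz": [0,0,0],"spin": 0},
    {"xyz": [0,0,0],"spin": 0}
  ]
}}

```text
time: 17.75
tool_pos: [586.5, -39.1, 110.7]
tcp_rot: [-3.142, 0.0, -2.93]
contact_force: [-0.8, 0.0, -0.4]
grip_width: 92.0
finger_force: 0.0
```

>>> {"name": "jog_arm", "arguments": {
  "targets": [
    {"xyz": [0,0,0],"spin": 0},
    {"xyz": [0,0,0],"spin": 0},
    {"xyz": [0,0,0],"spin": 0},
    {"xyz": [0,0,0],"spin": 0},
    {"xyz": [0,0,0],"spin": 0},
    {"xyz": [0,0,0],"spin": 0},
    {"xyz": [0,0,0],"spin": 0},
    {"xyz": [0,0,0],"spin": 0},
    {"xyz": [0,0,0],"spin": 0},
    {"xyz": [0,0,0],"spin": 0}
  ],
  "gripper": 0
}}

```text
time: 19.0
tool_pos: [586.5, -39.1, 110.6]
tcp_rot: [-3.142, 0.0, -2.93]
contact_force: [0.2, -0.8, -0.1]
grip_width: 35.1
finger_force: 29.9
```

Run:
```python
from h import *
from plant import bot
o=bot.get_obs();print(o["tool_pos"],o["tcp_rot"]);p=o["tool_pos"];go(o,(p[0],p[1],p[2]+70),(486,-337,p[2]+70))
```

```text
[586.49757997 -39.0761608  110.62627817] [-3.14156531e+00  6.24662864e-05 -2.93032620e+00]
to (np.float64(586.497579967991), np.float64(-39.07616079564793), np.float64(180.62627817321845)) units [-0.    -0.    -0.875] per 10 rows [-0.     -0.     -0.0875]
to (486, -337, np.float64(180.62627817321845)) units [ 2.009 -3.378 -0.   ] per 10 rows [ 0.2009 -0.3378 -0.    ]
```

>>> {"name": "jog_arm", "arguments": {
  "targets": [
    {"xyz": [0,0,-0.04],"spin": 0},
    {"xyz": [0,0,-0.09],"spin": 0},
    {"xyz": [0,0,-0.14],"spin": 0},
    {"xyz": [0,0,-0.17],"spin": 0},
    {"xyz": [0,0,-0.17],"spin": 0},
    {"xyz": [0,0,-0.14],"spin": 0},
    {"xyz": [0,0,-0.09],"spin": 0},
    {"xyz": [0,0,-0.04],"spin": 0},
    {"xyz": [0.05,-0.08,0],"spin": 0},
    {"xyz": [0.1,-0.17,0],"spin": 0}
  ]
}}

```text
time: 20.25
tool_pos: [578.4, -61.5, 180.5]
tcp_rot: [3.141, -0.001, -2.929]
contact_force: [0.0, -0.6, -3.2]
grip_width: 35.3
finger_force: 29.8
```

>>> {"name": "jog_arm", "arguments": {
  "targets": [
    {"xyz": [0.2,-0.34,0],"spin": 0},
    {"xyz": [0.24,-0.41,0],"spin": 0},
    {"xyz": [0.25,-0.42,0],"spin": 0},
    {"xyz": [0.25,-0.42,0],"spin": 0},
    {"xyz": [0.25,-0.42,0],"spin": 0},
    {"xyz": [0.24,-0.41,0],"spin": 0},
    {"xyz": [0.19,-0.32,0],"spin": 0},
    {"xyz": [0.13,-0.22,0],"spin": 0},
    {"xyz": [0.07,-0.12,0],"spin": 0},
    {"xyz": [0.03,-0.05,0],"spin": 0}
  ]
}}

```text
time: 21.5
tool_pos: [486.5, -337.2, 180.9]
tcp_rot: [3.141, -0.0, -2.931]
contact_force: [0.9, 0.3, -2.6]
grip_width: 35.3
finger_force: 29.9
```

>>> {"name": "jog_arm", "arguments": {
  "targets": [
    {"xyz": [0,0,0.06],"spin": 0},
    {"xyz": [0,0,0.14],"spin": 0},
    {"xyz": [0,0,0.18],"spin": 0},
    {"xyz": [0,0,0.18],"spin": 0},
    {"xyz": [0,0,0.14],"spin": 0},
    {"xyz": [0,0,0.1],"spin": 0},
    {"xyz": [0,0,0.05],"spin": 0},
    {"xyz": [0,0,0.015],"spin": 0},
    {"xyz": [0,0,0.015],"spin": 0},
    {"xyz": [0,0,0],"spin": 0}
  ]
}}

```text
time: 22.75
tool_pos: [486.8, -337.1, 110.9]
tcp_rot: [-3.141, 0.0, -2.93]
contact_force: [0.3, -0.2, -2.4]
grip_width: 35.4
finger_force: 29.9
```

>>> {"name": "jog_arm", "arguments": {
  "targets": [
    {"xyz": [0,0,0.012],"spin": 0},
    {"xyz": [0,0,0],"spin": 0},
    {"xyz": [0,0,0],"spin": 0},
    {"xyz": [0,0,0],"spin": 0},
    {"xyz": [0,0,0],"spin": 0},
    {"xyz": [0,0,0],"spin": 0},
    {"xyz": [0,0,0],"spin": 0},
    {"xyz": [0,0,-0.03],"spin": 0},
    {"xyz": [0,0,-0.07],"spin": 0},
    {"xyz": [0,0,-0.12],"spin": 0}
  ],
  "gripper": 100
}}

```text
time: 24.0
tool_pos: [486.7, -336.9, 127.7]
tcp_rot: [3.141, -0.0, -2.93]
contact_force: [-0.3, 0.4, -0.3]
grip_width: 91.6
finger_force: 0.0
```

>>> {"name": "jog_arm", "arguments": {
  "targets": [
    {"xyz": [0,0,-0.25],"spin": 0},
    {"xyz": [0,0,-0.25],"spin": 0},
    {"xyz": [-0.04,0.1,-0.2],"spin": 0},
    {"xyz": [-0.08,0.2,0],"spin": 0},
    {"xyz": [-0.15,0.4,0],"spin": 0},
    {"xyz": [-0.2,0.5,0],"spin": 0},
    {"xyz": [-0.2,0.5,0],"spin": 0},
    {"xyz": [-0.2,0.5,0],"spin": 0},
    {"xyz": [-0.2,0.5,0],"spin": 0},
    {"xyz": [-0.2,0.5,0],"spin": 0}
  ]
}}

```text
time: 25.25
tool_pos: [531.7, -62.7, 182.5]
tcp_rot: [3.141, -0.001, -2.93]
contact_force: [0.6, -0.4, 0.3]
grip_width: 91.4
finger_force: 0.0
```

>>> {"name": "jog_arm", "arguments": {
  "targets": [
    {"xyz": [-0.2,0.5,0],"spin": 0},
    {"xyz": [-0.2,0.5,0],"spin": 0},
    {"xyz": [-0.15,0.4,0],"spin": 0},
    {"xyz": [-0.1,0.3,0],"spin": 0},
    {"xyz": [-0.035,0.14,0],"spin": 0},
    {"xyz": [0,0,0],"spin": 0},
    {"xyz": [0,0,0],"spin": 0},
    {"xyz": [0,0,0],"spin": 0},
    {"xyz": [0,0,0],"spin": 0},
    {"xyz": [0,0,0],"spin": 0}
  ]
}}

```text
time: 26.5
tool_pos: [555.2, 89.7, 183.3]
tcp_rot: [3.142, 0.0, -2.931]
contact_force: [0.5, 0.2, 1.1]
grip_width: 91.9
finger_force: 0.0
```

Run:
```python
from h import *
from plant import bot
o=bot.get_obs();print(o["tool_pos"],o["tcp_rot"]);go(o,(555.5,90,140),(555.5,90,93))
im=bot.capture("top");cv2.imwrite("pics/t3.png",im)
```

```text
[555.15651092  89.71566004 183.29884488] [ 3.14151697e+00  1.01916542e-04 -2.93091590e+00]
to (555.5, 90, 140) units [-0.005  0.003  0.541] per 10 rows [-0.0005  0.0003  0.0541]
to (555.5, 90, 93) units [ 0.    -0.     0.587] per 10 rows [ 0.     -0.      0.0587]
```

View pics/t3.png

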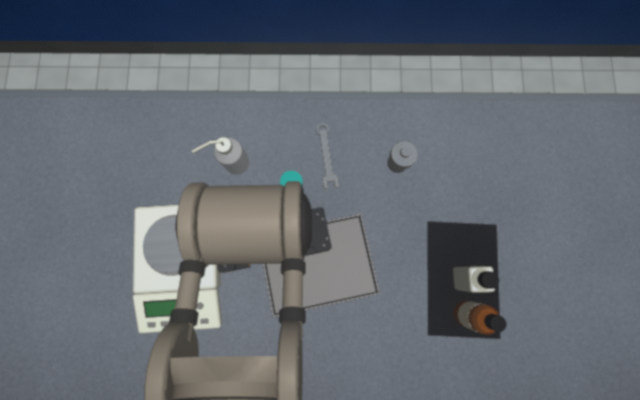

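Both bottles are upright on the mat, with caps at (487,280) and (496,323). Next, the wide bottle.

>>> {"name": "jog_arm", "arguments": {
  "targets": [
    {"xyz": [0,0,0.15],"spin": 0},
    {"xyz": [0,0,0.2],"spin": 0},
    {"xyz": [0,0,0.2],"spin": 0},
    {"xyz": [0,0,0.2],"spin": 0},
    {"xyz": [0,0,0.15],"spin": 0},
    {"xyz": [0,0,0.13],"spin": 0},
    {"xyz": [0,0,0.07],"spin": 0},
    {"xyz": [0,0,0.028],"spin": 0},
    {"xyz": [0,0,0],"spin": 0},
    {"xyz": [0,0,0],"spin": 0}
  ]
}}

```text
time: 27.8
tool_pos: [555.4, 90.0, 93.5]
tcp_rot: [-3.142, 0.001, -2.93]
contact_force: [0.1, -0.2, 0.0]
grip_width: 91.9
finger_force: 0.0
```

>>> {"name": "jog_arm", "arguments": {
  "targets": [
    {"xyz": [0,0,0],"spin": 0},
    {"xyz": [0,0,0],"spin": 0},
    {"xyz": [0,0,0],"spin": 0},
    {"xyz": [0,0,0],"spin": 0},
    {"xyz": [0,0,0],"spin": 0},
    {"xyz": [0,0,0],"spin": 0},
    {"xyz": [0,0,0],"spin": 0},
    {"xyz": [0,0,0],"spin": 0},
    {"xyz": [0,0,0],"spin": 0},
    {"xyz": [0,0,0],"spin": 0}
  ],
  "gripper": 0
}}

```text
time: 29.05
tool_pos: [555.2, 90.0, 93.1]
tcp_rot: [-3.141, 0.0, -2.93]
contact_force: [0.8, -1.3, 2.3]
grip_width: 51.7
finger_force: 30.9
```

Run:
```python
from h import *
from plant import bot
o=bot.get_obs();print(o["tool_pos"],o["tcp_rot"]);p=o["tool_pos"];go(o,(p[0],p[1],p[2]+80),(567,-337,p[2]+80))
```

```text
[555.20272977  89.95163152  93.10453492] [-3.14148209e+00  2.16169054e-04 -2.93042609e+00]
to (np.float64(555.2027297688107), np.float64(89.9516315234835), np.float64(173.10453492024982)) units [-0. -0. -1.] per 10 rows [-0.  -0.  -0.1]
to (567, -337, np.float64(173.10453492024982)) units [ 0.974 -5.249  0.   ] per 10 rows [ 0.0974 -0.5249  0.    ]
```

>>> {"name": "jog_arm", "arguments": {
  "targets": [
    {"xyz": [0,0,-0.05],"spin": 0},
    {"xyz": [0,0,-0.1],"spin": 0},
    {"xyz": [0,0,-0.16],"spin": 0},
    {"xyz": [0,0,-0.19],"spin": 0},
    {"xyz": [0,0,-0.19],"spin": 0},
    {"xyz": [0,0,-0.16],"spin": 0},
    {"xyz": [0,0,-0.1],"spin": 0},
    {"xyz": [0,0,-0.05],"spin": 0},
    {"xyz": [0.02,-0.1,0],"spin": 0},
    {"xyz": [0.04,-0.2,0],"spin": 0}
  ]
}}

```text
time: 30.3
tool_pos: [555.1, 65.0, 172.5]
tcp_rot: [3.141, -0.001, -2.929]
contact_force: [-0.1, -0.1, -2.3]
grip_width: 51.7
finger_force: 30.8
```

>>> {"name": "jog_arm", "arguments": {
  "targets": [
    {"xyz": [0.065,-0.35,0],"spin": 0},
    {"xyz": [0.08,-0.45,0],"spin": 0},
    {"xyz": [0.09,-0.48,0],"spin": 0},
    {"xyz": [0.09,-0.48,0],"spin": 0},
    {"xyz": [0.09,-0.48,0],"spin": 0},
    {"xyz": [0.09,-0.48,0],"spin": 0},
    {"xyz": [0.09,-0.48,0],"spin": 0},
    {"xyz": [0.09,-0.48,0],"spin": 0},
    {"xyz": [0.075,-0.42,0],"spin": 0},
    {"xyz": [0.065,-0.35,0],"spin": 0}
  ]
}}

```text
time: 31.55
tool_pos: [564.4, -298.9, 172.2]
tcp_rot: [3.141, -0.001, -2.932]
contact_force: [-0.8, -1.0, -2.4]
grip_width: 51.3
finger_force: 30.8
```

>>> {"name": "jog_arm", "arguments": {
  "targets": [
    {"xyz": [0.045,-0.25,0],"spin": 0},
    {"xyz": [0.03,-0.15,0],"spin": 0},
    {"xyz": [0.01,-0.07,0],"spin": 0},
    {"xyz": [0.005,-0.03,0],"spin": 0},
    {"xyz": [0,0,0],"spin": 0},
    {"xyz": [0,0,0],"spin": 0},
    {"xyz": [0,0,0.05],"spin": 0},
    {"xyz": [0,0,0.12],"spin": 0},
    {"xyz": [0,0,0.16],"spin": 0},
    {"xyz": [0,0,0.16],"spin": 0}
  ]
}}

```text
time: 32.8
tool_pos: [566.6, -336.8, 132.4]
tcp_rot: [3.141, -0.001, -2.93]
contact_force: [-0.3, -0.3, -2.3]
grip_width: 51.3
finger_force: 30.8
```

>>> {"name": "jog_arm", "arguments": {
  "targets": [
    {"xyz": [0,0,0.16],"spin": 0},
    {"xyz": [0,0,0.13],"spin": 0},
    {"xyz": [0,0,0.1],"spin": 0},
    {"xyz": [0,0,0.07],"spin": 0},
    {"xyz": [0,0,0.03],"spin": 0},
    {"xyz": [0,0,0.02],"spin": 0},
    {"xyz": [0,0,0.01],"spin": 0},
    {"xyz": [0,0,0],"spin": 0},
    {"xyz": [0,0,0],"spin": 0},
    {"xyz": [0,0,0],"spin": 0}
  ]
}}

```text
time: 34.05
tool_pos: [567.0, -337.0, 92.3]
tcp_rot: [-3.142, 0.0, -2.93]
contact_force: [0.5, -0.2, -1.5]
grip_width: 51.5
finger_force: 30.8
```

>>> {"name": "jog_arm", "arguments": {
  "targets": [
    {"xyz": [0,0,0],"spin": 0},
    {"xyz": [0,0,0],"spin": 0},
    {"xyz": [0,0,0],"spin": 0},
    {"xyz": [0,0,0],"spin": 0},
    {"xyz": [0,0,0],"spin": 0},
    {"xyz": [0,0,0],"spin": 0},
    {"xyz": [0,0,0],"spin": 0},
    {"xyz": [0,0,-0.03],"spin": 0},
    {"xyz": [0,0,-0.07],"spin": 0},
    {"xyz": [0,0,-0.12],"spin": 0}
  ],
  "gripper": 100
}}

```text
time: 35.3
tool_pos: [566.8, -336.9, 110.2]
tcp_rot: [3.141, -0.0, -2.93]
contact_force: [0.3, -0.3, -0.5]
grip_width: 92.0
finger_force: 0.0
```

>>> {"name": "jog_arm", "arguments": {
  "targets": [
    {"xyz": [0,0,-0.25],"spin": 0},
    {"xyz": [0,0,-0.25],"spin": 0},
    {"xyz": [0,0,-0.25],"spin": 0},
    {"xyz": [0,0,-0.2],"spin": 0},
    {"xyz": [0,0,0],"spin": 0},
    {"xyz": [0,0,0],"spin": 0},
    {"xyz": [0,0,0],"spin": 0},
    {"xyz": [0,0,0],"spin": 0},
    {"xyz": [0,0,0],"spin": 0},
    {"xyz": [0,0,0],"spin": 0}
  ]
}}

```text
time: 36.55
tool_pos: [566.9, -336.9, 185.6]
tcp_rot: [3.141, -0.0, -2.93]
contact_force: [0.4, 0.5, 0.3]
grip_width: 91.6
finger_force: 0.0
```

Run:
```python
from h import *
from plant import bot
import pickle
o=bot.get_obs();print(o["time"],o["tool_pos"]);go(o,(570.5,26.3,186),(570.5,26.3,90),(570.5,26.3,22))
_,cw=pickle.load(open("w2.pkl","rb"));im=cv2.imread("pics/w2.png")
print("row173",[int(x) for x in im[173,470:600:4].max(1)]);print("col543",[int(x) for x in im[110:236:4,543].max(1)])
hous=[onz(cw,*q,56)[:2].round(1).tolist() for q in ((447,215),(576,234),(616,107),(482,91))];print(hous)
cv2.imwrite("pics/pan.png",cv2.resize(im[80:245,435:630],None,fx=4,fy=4-.4))
```

```text
36.55 [ 566.88904798 -336.94068954  185.63514544]
to (570.5, 26.3, 186) units [-9.96e-01  4.43e+00 -3.00e-03] per 10 rows [-9.96e-02  4.43e-01 -3.00e-04]
to (570.5, 26.3, 90) units [-0.  -0.   1.2] per 10 rows [-0.   -0.    0.12]
to (570.5, 26.3, 22) units [-0.   -0.    0.85] per 10 rows [-0.    -0.     0.085]
row173 [212, 218, 219, 219, 128, 145, 146, 103, 160, 161, 161, 160, 160, 160, 162, 161, 160, 160, 159, 159, 160, 159, 159, 159, 159, 159, 159, 159, 160, 162, 219, 177, 143]
col543 [218, 218, 218, 219, 155, 146, 161, 161, 155, 158, 162, 160, 154, 160, 160, 159, 160, 157, 160, 164, 161, 160, 161, 160, 159, 158, 161, 219, 218, 219, 218, 192]
[[644.2, 242.1], [631.7, 449.2], [445.4, 417.6], [464.7, 229.7]]
```

View pics/pan.png

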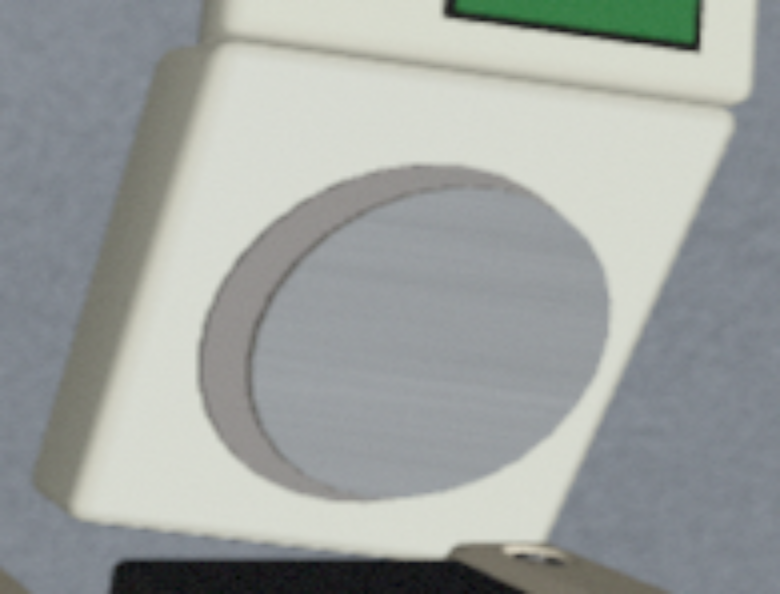

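The pan's top face is centred near wrist pixel (542,175). The darker crescent is its rim side, which had biased my mask.

Run:
```python
from h import *
import pickle
from plant import bot
_,cw=pickle.load(open("w2.pkl","rb"));im=cv2.imread("pics/w2.png")
P=np.array([onz(cw,435+x/4,80+y/3.6,76)[:2] for x,y in ((249,360),(608,310),(470,186),(360,499),(300,265),(585,400),(570,225),(280,440))])
A=np.c_[2*P,np.ones(len(P))];s=np.linalg.lstsq(A,(P**2).sum(1),rcond=None)[0]
r=np.sqrt(s[2]+s[0]**2+s[1]**2);print(s[:2],r,np.linalg.norm(P-s[:2],axis=1).round(1))
c=bot.get_calibration("top");print([proj(c,(s[0]+62*np.cos(a),s[1]+62*np.sin(a),76)).round(1).tolist() for a in (0,1.57,3.14,4.71)])
```

```text
[558.05876013 343.73401608] 61.42574334231195 [62.8 60.3 62.4 62.6 61.3 62.5 60.7 58.7]
[[172.2, 216.7], [142.4, 243.9], [167.9, 272.3], [197.8, 244.4]]
```

>>> {"name": "jog_arm", "arguments": {
  "targets": [
    {"xyz": [-0.05,0.2,0],"spin": 0},
    {"xyz": [-0.11,0.5,0],"spin": 0},
    {"xyz": [-0.12,0.55,0],"spin": 0},
    {"xyz": [-0.12,0.55,0],"spin": 0},
    {"xyz": [-0.12,0.55,0],"spin": 0},
    {"xyz": [-0.12,0.55,0],"spin": 0},
    {"xyz": [-0.12,0.55,0],"spin": 0},
    {"xyz": [-0.12,0.5,0],"spin": 0},
    {"xyz": [-0.08,0.33,0],"spin": 0},
    {"xyz": [-0.036,0.15,0],"spin": 0}
  ]
}}

```text
time: 37.8
tool_pos: [570.0, 28.5, 186.0]
tcp_rot: [3.141, 0.0, -2.928]
contact_force: [0.3, -1.0, -0.2]
grip_width: 92.1
finger_force: 0.0
```

>>> {"name": "jog_arm", "arguments": {
  "targets": [
    {"xyz": [0,0,0.15],"spin": 0},
    {"xyz": [0,0,0.2],"spin": 0},
    {"xyz": [0,0,0.25],"spin": 0},
    {"xyz": [0,0,0.25],"spin": 0},
    {"xyz": [0,0,0.2],"spin": 0},
    {"xyz": [0,0,0.15],"spin": 0},
    {"xyz": [0,0,0],"spin": 0},
    {"xyz": [0,0,0],"spin": 0},
    {"xyz": [0,0,0],"spin": 0},
    {"xyz": [0,0,0],"spin": 0}
  ]
}}

```text
time: 39.05
tool_pos: [570.8, 26.3, 90.4]
tcp_rot: [-3.141, 0.001, -2.93]
contact_force: [0.7, 0.1, 0.1]
grip_width: 91.8
finger_force: 0.0
```

Run:
```python
from h import *
from plant import bot
o=bot.get_obs();print(o["time"],o["tool_pos"]);go(o,(570.5,26.3,22))
```

```text
39.05 [570.80716377  26.29986014  90.37338895]
to (570.5, 26.3, 22) units [0.005 0.001 0.855] per 10 rows [0.0005 0.0001 0.0855]
```

>>> {"name": "jog_arm", "arguments": {
  "targets": [
    {"xyz": [0,0,0.12],"spin": 0},
    {"xyz": [0,0,0.18],"spin": 0},
    {"xyz": [0,0,0.18],"spin": 0},
    {"xyz": [0,0,0.15],"spin": 0},
    {"xyz": [0,0,0.12],"spin": 0},
    {"xyz": [0,0,0.07],"spin": 0},
    {"xyz": [0,0,0.03],"spin": 0},
    {"xyz": [0,0,0],"spin": 0},
    {"xyz": [0,0,0],"spin": 0},
    {"xyz": [0,0,0],"spin": 0}
  ]
}}

```text
time: 40.3
tool_pos: [570.7, 26.3, 22.2]
tcp_rot: [-3.141, 0.001, -2.93]
contact_force: [-0.1, 0.1, 0.5]
grip_width: 91.8
finger_force: 0.0
```

>>> {"name": "jog_arm", "arguments": {
  "targets": [
    {"xyz": [0,0,0],"spin": 0},
    {"xyz": [0,0,0],"spin": 0},
    {"xyz": [0,0,0],"spin": 0},
    {"xyz": [0,0,0],"spin": 0},
    {"xyz": [0,0,0],"spin": 0},
    {"xyz": [0,0,0],"spin": 0},
    {"xyz": [0,0,0],"spin": 0},
    {"xyz": [0,0,0],"spin": 0},
    {"xyz": [0,0,0],"spin": 0},
    {"xyz": [0,0,0],"spin": 0}
  ],
  "gripper": 0
}}

```text
time: 41.55
tool_pos: [570.5, 26.3, 21.8]
tcp_rot: [3.142, 0.0, -2.93]
contact_force: [-0.2, -0.1, -0.5]
grip_width: 54.1
finger_force: 30.0
```

Run:
```python
from h import *
from plant import bot
o=bot.get_obs();p=o["tool_pos"];print(p,o["grip_width"]);go(o,(p[0],p[1],p[2]+100),(558,343.7,p[2]+100),(558,343.7,p[2]+72.5))
```

```text
[570.52176049  26.26966176  21.82302615] 54.11811654153972
to (np.float64(570.5217604883337), np.float64(26.269661759677003), np.float64(121.82302614950054)) units [-0.    0.   -1.25] per 10 rows [-0.     0.    -0.125]
to (558, 343.7, np.float64(121.82302614950054)) units [-0.679  3.912  0.   ] per 10 rows [-0.0679  0.3912  0.    ]
to (558, 343.7, np.float64(94.32302614950054)) units [ 0.    -0.     0.344] per 10 rows [ 0.     -0.      0.0344]
```

>>> {"name": "jog_arm", "arguments": {
  "targets": [
    {"xyz": [0,0,-0.06],"spin": 0},
    {"xyz": [0,0,-0.12],"spin": 0},
    {"xyz": [0,0,-0.18],"spin": 0},
    {"xyz": [0,0,-0.22],"spin": 0},
    {"xyz": [0,0,-0.22],"spin": 0},
    {"xyz": [0,0,-0.2],"spin": 0},
    {"xyz": [0,0,-0.15],"spin": 0},
    {"xyz": [0,0,-0.1],"spin": 0},
    {"xyz": [-0.017,0.1,0],"spin": 0},
    {"xyz": [-0.035,0.2,0],"spin": 0}
  ]
}}

```text
time: 42.8
tool_pos: [569.2, 51.2, 121.3]
tcp_rot: [3.141, -0.001, -2.931]
contact_force: [0.6, 0.2, -1.0]
grip_width: 54.1
finger_force: 30.0
```

>>> {"name": "jog_arm", "arguments": {
  "targets": [
    {"xyz": [-0.057,0.33,0],"spin": 0},
    {"xyz": [-0.08,0.45,0],"spin": 0},
    {"xyz": [-0.08,0.47,0],"spin": 0},
    {"xyz": [-0.08,0.47,0],"spin": 0},
    {"xyz": [-0.08,0.47,0],"spin": 0},
    {"xyz": [-0.08,0.45,0],"spin": 0},
    {"xyz": [-0.066,0.38,0],"spin": 0},
    {"xyz": [-0.05,0.29,0],"spin": 0},
    {"xyz": [-0.035,0.2,0],"spin": 0},
    {"xyz": [-0.02,0.1,0],"spin": 0}
  ]
}}

```text
time: 44.05
tool_pos: [557.9, 344.3, 121.6]
tcp_rot: [-3.141, -0.0, -2.93]
contact_force: [-0.7, 0.1, -1.7]
grip_width: 54.0
finger_force: 30.0
```

>>> {"name": "jog_arm", "arguments": {
  "targets": [
    {"xyz": [0,0,0],"spin": 0},
    {"xyz": [0,0,0],"spin": 0},
    {"xyz": [0,0,0.05],"spin": 0},
    {"xyz": [0,0,0.09],"spin": 0},
    {"xyz": [0,0,0.07],"spin": 0},
    {"xyz": [0,0,0.05],"spin": 0},
    {"xyz": [0,0,0.04],"spin": 0},
    {"xyz": [0,0,0.02],"spin": 0},
    {"xyz": [0,0,0.015],"spin": 0},
    {"xyz": [0,0,0],"spin": 0}
  ]
}}

```text
time: 45.3
tool_pos: [558.1, 343.5, 95.1]
tcp_rot: [3.142, 0.0, -2.93]
contact_force: [-0.8, -0.2, -1.6]
grip_width: 54.4
finger_force: 30.0
```

Run:
```python
from h import *
from plant import bot
o=bot.get_obs();p=o["tool_pos"];print(p,o["contact_force"],o["grip_width"]);go(o,(558,343.7,94.3))
```

```text
[558.14228171 343.53424977  95.08828669] [-0.75560437 -0.24281465 -1.56873187] 54.38991240249321
to (558, 343.7, 94.3) units [0.001 0.002 0.01 ] per 10 rows [0.0001 0.0002 0.001 ]
```

>>> {"name": "jog_arm", "arguments": {
  "targets": [
    {"xyz": [0,0,0.012],"spin": 0},
    {"xyz": [0,0,0],"spin": 0},
    {"xyz": [0,0,0],"spin": 0},
    {"xyz": [0,0,0],"spin": 0},
    {"xyz": [0,0,0],"spin": 0},
    {"xyz": [0,0,0],"spin": 0},
    {"xyz": [0,0,0],"spin": 0},
    {"xyz": [0,0,0],"spin": 0},
    {"xyz": [0,0,-0.03],"spin": 0},
    {"xyz": [0,0,-0.07],"spin": 0}
  ],
  "gripper": 100
}}

```text
time: 46.55
tool_pos: [558.0, 343.5, 102.2]
tcp_rot: [-3.142, -0.0, -2.93]
contact_force: [-0.4, 0.6, -1.0]
grip_width: 91.8
finger_force: 0.0
```

>>> {"name": "jog_arm", "arguments": {
  "targets": [
    {"xyz": [0,0,-0.25],"spin": 0},
    {"xyz": [0,0,-0.3],"spin": 0},
    {"xyz": [0,0,-0.3],"spin": 0},
    {"xyz": [0,0,-0.2],"spin": 0},
    {"xyz": [0.04,-0.2,0],"spin": 0},
    {"xyz": [0.08,-0.4,0],"spin": 0},
    {"xyz": [0.12,-0.6,0],"spin": 0},
    {"xyz": [0.12,-0.6,0],"spin": 0},
    {"xyz": [0.12,-0.6,0],"spin": 0},
    {"xyz": [0.12,-0.6,0],"spin": 0}
  ]
}}

```text
time: 47.8
tool_pos: [560.4, 96.2, 184.9]
tcp_rot: [3.141, -0.002, -2.931]
contact_force: [-0.2, -0.4, -0.0]
grip_width: 91.8
finger_force: 0.0
```

>>> {"name": "jog_arm", "arguments": {
  "targets": [
    {"xyz": [0.12,-0.6,0],"spin": 0},
    {"xyz": [0.12,-0.6,0],"spin": 0},
    {"xyz": [0.12,-0.6,0],"spin": 0},
    {"xyz": [0.12,-0.6,0],"spin": 0},
    {"xyz": [0.12,-0.6,0],"spin": 0},
    {"xyz": [0.12,-0.6,0],"spin": 0},
    {"xyz": [0.12,-0.6,0],"spin": 0},
    {"xyz": [0.12,-0.6,0],"spin": 0},
    {"xyz": [0.07,-0.35,0],"spin": 0},
    {"xyz": [0.038,-0.19,0],"spin": 0}
  ]
}}

```text
time: 49.05
tool_pos: [566.0, -338.6, 184.5]
tcp_rot: [3.14, -0.002, -2.933]
contact_force: [0.4, 0.5, -0.0]
grip_width: 91.6
finger_force: 0.0
```

Run:
```python
from h import *
from plant import bot
o=bot.get_obs();c=bot.get_calibration("top");im=bot.capture("top");cv2.imwrite("pics/t4.png",im)
print(o["time"],o["tool_pos"]);go(o,(566.9,-337,140),(566.9,-337,92.3))
m=(im.min(2)>190)[220:268,148:200]
for b in blobs(m,100):
    e=cv2.fitEllipse(b+np.array([148,220]));print("jar",e,onz(c,*e[0],122)[:2].round(1))
cv2.imwrite("pics/t4c.png",np.hstack([cv2.resize(im[195:340,120:225],(434,600)),cv2.resize(im[210:340,420:510],(366,529)).copy() if 0 else cv2.copyMakeBorder(cv2.resize(im[210:340,420:510],(366,529)),0,71,0,0,cv2.BORDER_CONSTANT)]))
```

```text
49.05 [ 565.96398019 -338.63492273  184.54394918]
to (566.9, -337, 140) units [-0.017  0.017  0.557] per 10 rows [-0.0017  0.0017  0.0557]
to (566.9, -337, 92.3) units [-0.001 -0.001  0.596] per 10 rows [-0.0001 -0.0001  0.0596]
jar ((161.1894073486328, 242.2990264892578), (22.191259384155273, 24.049924850463867), 43.316349029541016) [559.  344.2]
```

View pics/t4c.png

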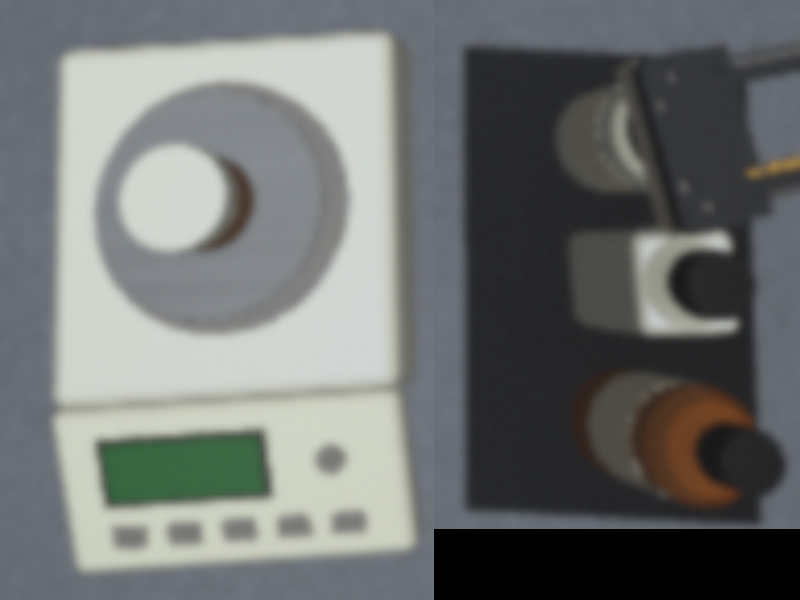

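The jar sits centred on the pan: jar (559,344) against pan (558,344). All three bottles are upright on the mat. Now I'll return the wide bottle first.

>>> {"name": "jog_arm", "arguments": {
  "targets": [
    {"xyz": [0,0,0],"spin": 0},
    {"xyz": [0,0,0.1],"spin": 0},
    {"xyz": [0,0,0.18],"spin": 0},
    {"xyz": [0,0,0.2],"spin": 0},
    {"xyz": [0,0,0.2],"spin": 0},
    {"xyz": [0,0,0.18],"spin": 0},
    {"xyz": [0,0,0.15],"spin": 0},
    {"xyz": [0,0,0.1],"spin": 0},
    {"xyz": [0,0,0.04],"spin": 0},
    {"xyz": [0,0,0],"spin": 0}
  ]
}}

```text
time: 50.35
tool_pos: [567.6, -336.9, 94.2]
tcp_rot: [-3.141, 0.0, -2.93]
contact_force: [0.6, -0.3, -0.8]
grip_width: 91.6
finger_force: 0.0
```

>>> {"name": "jog_arm", "arguments": {
  "targets": [
    {"xyz": [0,0,0],"spin": 0},
    {"xyz": [0,0,0],"spin": 0},
    {"xyz": [0,0,0],"spin": 0},
    {"xyz": [0,0,0],"spin": 0},
    {"xyz": [0,0,0],"spin": 0},
    {"xyz": [0,0,0],"spin": 0},
    {"xyz": [0,0,0],"spin": 0},
    {"xyz": [0,0,0],"spin": 0},
    {"xyz": [0,0,0],"spin": 0},
    {"xyz": [0,0,0],"spin": 0}
  ],
  "gripper": 0
}}

```text
time: 51.6
tool_pos: [567.5, -336.9, 94.1]
tcp_rot: [-3.142, 0.0, -2.93]
contact_force: [0.5, -0.4, 0.5]
grip_width: 51.2
finger_force: 30.0
```

Run:
```python
from h import *
from plant import bot
o=bot.get_obs();p=o["tool_pos"];print(p);go(o,(p[0],p[1],p[2]+80),(555.2,90,p[2]+80),(555.2,90,94))
```

```text
[ 567.5482104  -336.85859094   94.08712611]
to (np.float64(567.5482103967025), np.float64(-336.85859094017593), np.float64(174.08712611448118)) units [-0. -0. -1.] per 10 rows [-0.  -0.  -0.1]
to (555.2, 90, np.float64(174.08712611448118)) units [-0.968  5.25   0.   ] per 10 rows [-0.0968  0.525   0.    ]
to (555.2, 90, 94) units [0.    0.    1.001] per 10 rows [0.     0.     0.1001]
```

>>> {"name": "jog_arm", "arguments": {
  "targets": [
    {"xyz": [0,0,-0.05],"spin": 0},
    {"xyz": [0,0,-0.1],"spin": 0},
    {"xyz": [0,0,-0.16],"spin": 0},
    {"xyz": [0,0,-0.19],"spin": 0},
    {"xyz": [0,0,-0.19],"spin": 0},
    {"xyz": [0,0,-0.16],"spin": 0},
    {"xyz": [0,0,-0.1],"spin": 0},
    {"xyz": [0,0,-0.05],"spin": 0},
    {"xyz": [-0.02,0.1,0],"spin": 0},
    {"xyz": [-0.04,0.2,0],"spin": 0}
  ]
}}

```text
time: 52.85
tool_pos: [566.8, -311.6, 173.2]
tcp_rot: [3.14, -0.001, -2.931]
contact_force: [0.3, -0.9, -1.6]
grip_width: 51.8
finger_force: 30.0
```

>>> {"name": "jog_arm", "arguments": {
  "targets": [
    {"xyz": [-0.065,0.35,0],"spin": 0},
    {"xyz": [-0.08,0.45,0],"spin": 0},
    {"xyz": [-0.09,0.48,0],"spin": 0},
    {"xyz": [-0.09,0.48,0],"spin": 0},
    {"xyz": [-0.09,0.48,0],"spin": 0},
    {"xyz": [-0.09,0.48,0],"spin": 0},
    {"xyz": [-0.09,0.48,0],"spin": 0},
    {"xyz": [-0.09,0.48,0],"spin": 0},
    {"xyz": [-0.07,0.42,0],"spin": 0},
    {"xyz": [-0.06,0.35,0],"spin": 0}
  ]
}}

```text
time: 54.1
tool_pos: [555.2, 51.9, 173.8]
tcp_rot: [3.141, -0.001, -2.929]
contact_force: [0.1, 0.7, -2.9]
grip_width: 51.8
finger_force: 30.0
```

>>> {"name": "jog_arm", "arguments": {
  "targets": [
    {"xyz": [-0.045,0.25,0],"spin": 0},
    {"xyz": [-0.03,0.15,0],"spin": 0},
    {"xyz": [-0.01,0.07,0],"spin": 0},
    {"xyz": [-0.005,0.03,0],"spin": 0},
    {"xyz": [0,0,0],"spin": 0},
    {"xyz": [0,0,0],"spin": 0},
    {"xyz": [0,0,0.03],"spin": 0},
    {"xyz": [0,0,0.05],"spin": 0},
    {"xyz": [0,0,0.02],"spin": 0},
    {"xyz": [0,0,0],"spin": 0}
  ]
}}

```text
time: 55.35
tool_pos: [554.9, 90.0, 165.8]
tcp_rot: [3.141, -0.0, -2.93]
contact_force: [0.1, 0.3, -2.2]
grip_width: 51.9
finger_force: 30.0
```

Run:
```python
from h import *
from plant import bot
o=bot.get_obs();p=o["tool_pos"];print(p);go(o,(555.2,90,95.3))
```

```text
[554.85079305  90.01643464 165.8301348 ]
to (555.2, 90, 95.3) units [-0.005 -0.001  0.882] per 10 rows [-0.0005 -0.0001  0.0882]
```

>>> {"name": "jog_arm", "arguments": {
  "targets": [
    {"xyz": [0,0,0.06],"spin": 0},
    {"xyz": [0,0,0.14],"spin": 0},
    {"xyz": [0,0,0.17],"spin": 0},
    {"xyz": [0,0,0.17],"spin": 0},
    {"xyz": [0,0,0.14],"spin": 0},
    {"xyz": [0,0,0.1],"spin": 0},
    {"xyz": [0,0,0.06],"spin": 0},
    {"xyz": [0,0,0.03],"spin": 0},
    {"xyz": [0,0,0.01],"spin": 0},
    {"xyz": [0,0,0],"spin": 0}
  ]
}}

```text
time: 56.6
tool_pos: [555.1, 90.0, 95.9]
tcp_rot: [-3.142, 0.001, -2.93]
contact_force: [-0.2, 0.5, -1.7]
grip_width: 51.4
finger_force: 30.0
```

>>> {"name": "jog_arm", "arguments": {
  "targets": [
    {"xyz": [0,0,0],"spin": 0},
    {"xyz": [0,0,0],"spin": 0},
    {"xyz": [0,0,0],"spin": 0},
    {"xyz": [0,0,0],"spin": 0},
    {"xyz": [0,0,0],"spin": 0},
    {"xyz": [0,0,0],"spin": 0},
    {"xyz": [0,0,0],"spin": 0},
    {"xyz": [0,0,-0.03],"spin": 0},
    {"xyz": [0,0,-0.07],"spin": 0},
    {"xyz": [0,0,-0.12],"spin": 0}
  ],
  "gripper": 100
}}

```text
time: 57.85
tool_pos: [554.9, 90.0, 113.7]
tcp_rot: [3.141, -0.0, -2.93]
contact_force: [0.2, 0.7, 0.3]
grip_width: 91.8
finger_force: 0.0
```

>>> {"name": "jog_arm", "arguments": {
  "targets": [
    {"xyz": [0,0,-0.25],"spin": 0},
    {"xyz": [0,0,-0.3],"spin": 0},
    {"xyz": [0,0,-0.3],"spin": 0},
    {"xyz": [0.04,-0.1,-0.1],"spin": 0},
    {"xyz": [0.08,-0.2,0],"spin": 0},
    {"xyz": [0.155,-0.4,0],"spin": 0},
    {"xyz": [0.2,-0.5,0],"spin": 0},
    {"xyz": [0.2,-0.5,0],"spin": 0},
    {"xyz": [0.2,-0.5,0],"spin": 0},
    {"xyz": [0.2,-0.5,0],"spin": 0}
  ]
}}

```text
time: 59.1
tool_pos: [514.6, -141.4, 188.1]
tcp_rot: [3.14, -0.002, -2.931]
contact_force: [0.6, 0.8, 0.7]
grip_width: 91.7
finger_force: 0.0
```

>>> {"name": "jog_arm", "arguments": {
  "targets": [
    {"xyz": [0.2,-0.5,0],"spin": 0},
    {"xyz": [0.2,-0.5,0],"spin": 0},
    {"xyz": [0.2,-0.5,0],"spin": 0},
    {"xyz": [0.2,-0.5,0],"spin": 0},
    {"xyz": [0.15,-0.4,0],"spin": 0},
    {"xyz": [0.1,-0.3,0],"spin": 0},
    {"xyz": [0.03,-0.14,0],"spin": 0},
    {"xyz": [0,0,0],"spin": 0},
    {"xyz": [0,0,0],"spin": 0},
    {"xyz": [0,0,0],"spin": 0}
  ]
}}

```text
time: 60.35
tool_pos: [479.5, -378.5, 189.3]
tcp_rot: [3.141, 0.0, -2.929]
contact_force: [0.2, -0.5, 1.0]
grip_width: 91.8
finger_force: 0.0
```

Run:
```python
from h import *
from plant import bot
o=bot.get_obs();p=o["tool_pos"];print(p);go(o,(486.8,-337,109.6))
```

```text
[ 479.53602588 -378.53374836  189.34586941]
to (486.8, -337, 109.6) units [-0.198  0.488  0.997] per 10 rows [-0.0198  0.0488  0.0997]
```

Overshot by one step, harmlessly at height. I'll correct, descend and grip.

>>> {"name": "jog_arm", "arguments": {
  "targets": [
    {"xyz": [-0.06,0.15,0],"spin": 0},
    {"xyz": [-0.08,0.2,0],"spin": 0},
    {"xyz": [-0.058,0.138,0],"spin": 0},
    {"xyz": [0,0,0],"spin": 0},
    {"xyz": [0,0,0.1],"spin": 0},
    {"xyz": [0,0,0.2],"spin": 0},
    {"xyz": [0,0,0.2],"spin": 0},
    {"xyz": [0,0,0.2],"spin": 0},
    {"xyz": [0,0,0.15],"spin": 0},
    {"xyz": [0,0,0.1],"spin": 0}
  ]
}}

```text
time: 61.6
tool_pos: [486.4, -337.9, 112.2]
tcp_rot: [3.141, -0.0, -2.93]
contact_force: [0.2, -0.3, 0.3]
grip_width: 91.8
finger_force: 0.0
```

>>> {"name": "jog_arm", "arguments": {
  "targets": [
    {"xyz": [0,0,0.04],"spin": 0},
    {"xyz": [0,0,0],"spin": 0},
    {"xyz": [0,0,0],"spin": 0},
    {"xyz": [0,0,0],"spin": 0},
    {"xyz": [0,0,0],"spin": 0},
    {"xyz": [0,0,0],"spin": 0},
    {"xyz": [0,0,0],"spin": 0},
    {"xyz": [0,0,0],"spin": 0},
    {"xyz": [0,0,0],"spin": 0},
    {"xyz": [0,0,0],"spin": 0}
  ],
  "gripper": 0
}}

```text
time: 62.85
tool_pos: [486.6, -338.0, 110.1]
tcp_rot: [3.142, 0.0, -2.93]
contact_force: [-0.6, 0.7, 0.9]
grip_width: 35.3
finger_force: 30.0
```

Run:
```python
from h import *
from plant import bot
o=bot.get_obs();p=o["tool_pos"];print(p,o["grip_width"]);go(o,(p[0],p[1],p[2]+70),(586.5,-39.1,p[2]+70))
```

```text
[ 486.61071491 -337.95490443  110.10992033] 35.31846403731044
to (np.float64(486.61071491250976), np.float64(-337.9549044324515), np.float64(180.10992032978095)) units [-0.     0.    -0.875] per 10 rows [-0.      0.     -0.0875]
to (586.5, -39.1, np.float64(180.10992032978095)) units [-2.004e+00  3.391e+00  1.000e-03] per 10 rows [-2.004e-01  3.391e-01  1.000e-04]
```

>>> {"name": "jog_arm", "arguments": {
  "targets": [
    {"xyz": [0,0,-0.04],"spin": 0},
    {"xyz": [0,0,-0.09],"spin": 0},
    {"xyz": [0,0,-0.14],"spin": 0},
    {"xyz": [0,0,-0.17],"spin": 0},
    {"xyz": [0,0,-0.17],"spin": 0},
    {"xyz": [0,0,-0.14],"spin": 0},
    {"xyz": [0,0,-0.09],"spin": 0},
    {"xyz": [0,0,-0.04],"spin": 0},
    {"xyz": [-0.05,0.08,0],"spin": 0},
    {"xyz": [-0.1,0.17,0],"spin": 0}
  ]
}}

```text
time: 64.1
tool_pos: [494.1, -315.3, 179.9]
tcp_rot: [3.141, -0.0, -2.931]
contact_force: [-0.4, 0.2, -3.7]
grip_width: 35.9
finger_force: 30.0
```

>>> {"name": "jog_arm", "arguments": {
  "targets": [
    {"xyz": [-0.2,0.34,0],"spin": 0},
    {"xyz": [-0.24,0.41,0],"spin": 0},
    {"xyz": [-0.25,0.42,0],"spin": 0},
    {"xyz": [-0.25,0.42,0],"spin": 0},
    {"xyz": [-0.25,0.42,0],"spin": 0},
    {"xyz": [-0.24,0.41,0],"spin": 0},
    {"xyz": [-0.19,0.33,0],"spin": 0},
    {"xyz": [-0.13,0.22,0],"spin": 0},
    {"xyz": [-0.07,0.12,0],"spin": 0},
    {"xyz": [-0.03,0.05,0],"spin": 0}
  ]
}}

```text
time: 65.35
tool_pos: [586.2, -39.0, 180.3]
tcp_rot: [-3.142, -0.0, -2.93]
contact_force: [-0.4, 0.2, -2.8]
grip_width: 35.5
finger_force: 30.0
```

>>> {"name": "jog_arm", "arguments": {
  "targets": [
    {"xyz": [0,0,0],"spin": 0},
    {"xyz": [0,0,0],"spin": 0},
    {"xyz": [0,0,0],"spin": 0},
    {"xyz": [0,0,0],"spin": 0},
    {"xyz": [0,0,0],"spin": 0},
    {"xyz": [0,0,0],"spin": 0},
    {"xyz": [0,0,0],"spin": 0},
    {"xyz": [0,0,0],"spin": 0},
    {"xyz": [0,0,0],"spin": 0},
    {"xyz": [0,0,0],"spin": 0}
  ]
}}

```text
time: 66.6
tool_pos: [586.2, -39.3, 180.5]
tcp_rot: [3.142, 0.0, -2.93]
contact_force: [0.5, -0.5, -2.3]
grip_width: 35.4
finger_force: 30.0
```

Run:
```python
from h import *
from plant import bot
o=bot.get_obs();p=o["tool_pos"];print(p,o["grip_width"]);go(o,(586.5,-39.1,111.5))
```

```text
[586.20592966 -39.27023551 180.46486529] 35.376582094770356
to (586.5, -39.1, 111.5) units [-0.004  0.001  0.862] per 10 rows [-0.0004  0.0001  0.0862]
```

>>> {"name": "jog_arm", "arguments": {
  "targets": [
    {"xyz": [0,0,0.06],"spin": 0},
    {"xyz": [0,0,0.14],"spin": 0},
    {"xyz": [0,0,0.17],"spin": 0},
    {"xyz": [0,0,0.17],"spin": 0},
    {"xyz": [0,0,0.14],"spin": 0},
    {"xyz": [0,0,0.09],"spin": 0},
    {"xyz": [0,0,0.05],"spin": 0},
    {"xyz": [0,0,0.03],"spin": 0},
    {"xyz": [0,0,0.012],"spin": 0},
    {"xyz": [0,0,0],"spin": 0}
  ]
}}

```text
time: 67.85
tool_pos: [586.3, -39.3, 111.7]
tcp_rot: [-3.142, 0.0, -2.93]
contact_force: [0.8, -1.2, -3.3]
grip_width: 35.8
finger_force: 30.0
```

>>> {"name": "jog_arm", "arguments": {
  "targets": [
    {"xyz": [0,0,0],"spin": 0},
    {"xyz": [0,0,0],"spin": 0},
    {"xyz": [0,0,0],"spin": 0},
    {"xyz": [0,0,0],"spin": 0},
    {"xyz": [0,0,0],"spin": 0},
    {"xyz": [0,0,0],"spin": 0},
    {"xyz": [0,0,0],"spin": 0},
    {"xyz": [0,0,-0.03],"spin": 0},
    {"xyz": [0,0,-0.07],"spin": 0},
    {"xyz": [0,0,-0.12],"spin": 0}
  ],
  "gripper": 100
}}

```text
time: 69.1
tool_pos: [586.1, -39.3, 129.5]
tcp_rot: [3.141, -0.0, -2.93]
contact_force: [0.5, 0.3, 0.5]
grip_width: 92.1
finger_force: 0.0
```

>>> {"name": "jog_arm", "arguments": {
  "targets": [
    {"xyz": [0,0,-0.3],"spin": 0},
    {"xyz": [0,0,-0.35],"spin": 0},
    {"xyz": [0,0,-0.3],"spin": 0},
    {"xyz": [0.15,-0.16,0],"spin": 0},
    {"xyz": [0.3,-0.315,0],"spin": 0},
    {"xyz": [0.36,-0.38,0],"spin": 0},
    {"xyz": [0.36,-0.38,0],"spin": 0},
    {"xyz": [0.36,-0.38,0],"spin": 0},
    {"xyz": [0.36,-0.38,0],"spin": 0},
    {"xyz": [0.36,-0.38,0],"spin": 0}
  ]
}}

```text
time: 70.35
tool_pos: [447.9, -264.1, 204.1]
tcp_rot: [3.14, -0.001, -2.931]
contact_force: [0.7, -0.8, 0.1]
grip_width: 91.8
finger_force: 0.0
```

>>> {"name": "jog_arm", "arguments": {
  "targets": [
    {"xyz": [0.36,-0.38,0],"spin": 0},
    {"xyz": [0.25,-0.26,0],"spin": 0},
    {"xyz": [0.15,-0.15,0],"spin": 0},
    {"xyz": [0,0,0],"spin": 0},
    {"xyz": [0,0,0],"spin": 0},
    {"xyz": [0,0,0],"spin": 0},
    {"xyz": [0,0,0],"spin": 0},
    {"xyz": [0,0,0],"spin": 0},
    {"xyz": [0,0,0],"spin": 0},
    {"xyz": [0,0,0],"spin": 0}
  ]
}}

```text
time: 71.6
tool_pos: [403.9, -337.3, 205.1]
tcp_rot: [3.142, 0.0, -2.93]
contact_force: [0.0, 0.0, -0.1]
grip_width: 91.6
finger_force: 0.0
```

Run:
```python
from h import *
from plant import bot
o=bot.get_obs();p=o["tool_pos"];print(p);go(o,(404.1,-337.3,127.7))
```

```text
[ 403.85181723 -337.29376525  205.08298047]
to (404.1, -337.3, 127.7) units [-0.003 -0.001  0.967] per 10 rows [-0.0003 -0.0001  0.0967]
```

>>> {"name": "jog_arm", "arguments": {
  "targets": [
    {"xyz": [0,0,0.1],"spin": 0},
    {"xyz": [0,0,0.18],"spin": 0},
    {"xyz": [0,0,0.2],"spin": 0},
    {"xyz": [0,0,0.18],"spin": 0},
    {"xyz": [0,0,0.14],"spin": 0},
    {"xyz": [0,0,0.1],"spin": 0},
    {"xyz": [0,0,0.05],"spin": 0},
    {"xyz": [0,0,0.015],"spin": 0},
    {"xyz": [0,0,0],"spin": 0},
    {"xyz": [0,0,0],"spin": 0}
  ]
}}

```text
time: 72.85
tool_pos: [404.0, -337.5, 128.2]
tcp_rot: [-3.141, 0.0, -2.93]
contact_force: [0.6, -0.0, -0.4]
grip_width: 91.9
finger_force: 0.0
```

>>> {"name": "jog_arm", "arguments": {
  "targets": [
    {"xyz": [0,0,0],"spin": 0},
    {"xyz": [0,0,0],"spin": 0},
    {"xyz": [0,0,0],"spin": 0},
    {"xyz": [0,0,0],"spin": 0},
    {"xyz": [0,0,0],"spin": 0},
    {"xyz": [0,0,0],"spin": 0},
    {"xyz": [0,0,0],"spin": 0},
    {"xyz": [0,0,0],"spin": 0},
    {"xyz": [0,0,0],"spin": 0},
    {"xyz": [0,0,0],"spin": 0}
  ],
  "gripper": 0
}}

```text
time: 74.1
tool_pos: [403.9, -337.4, 127.9]
tcp_rot: [-3.141, 0.0, -2.93]
contact_force: [0.6, -1.1, -0.0]
grip_width: 31.5
finger_force: 30.0
```

Run:
```python
from h import *
from plant import bot
o=bot.get_obs();p=o["tool_pos"];print(p,o["grip_width"]);go(o,(p[0],p[1],p[2]+70),(505.2,8.2,p[2]+70))
```

```text
[ 403.87415727 -337.44204065  127.8975175 ] 31.538163026482298
to (np.float64(403.8741572689676), np.float64(-337.442040654745), np.float64(197.8975175032233)) units [-0.    -0.    -0.875] per 10 rows [-0.     -0.     -0.0875]
to (505.2, 8.2, np.float64(197.8975175032233)) units [-2.144  3.959 -0.   ] per 10 rows [-0.2144  0.3959 -0.    ]
```

>>> {"name": "jog_arm", "arguments": {
  "targets": [
    {"xyz": [0,0,-0.04],"spin": 0},
    {"xyz": [0,0,-0.09],"spin": 0},
    {"xyz": [0,0,-0.14],"spin": 0},
    {"xyz": [0,0,-0.17],"spin": 0},
    {"xyz": [0,0,-0.17],"spin": 0},
    {"xyz": [0,0,-0.14],"spin": 0},
    {"xyz": [0,0,-0.09],"spin": 0},
    {"xyz": [0,0,-0.04],"spin": 0},
    {"xyz": [-0.05,0.09,0],"spin": 0},
    {"xyz": [-0.1,0.18,0],"spin": 0}
  ]
}}

```text
time: 75.35
tool_pos: [411.0, -312.9, 197.7]
tcp_rot: [3.141, -0.0, -2.931]
contact_force: [-0.0, 1.2, -3.2]
grip_width: 31.1
finger_force: 30.0
```

>>> {"name": "jog_arm", "arguments": {
  "targets": [
    {"xyz": [-0.19,0.36,0],"spin": 0},
    {"xyz": [-0.24,0.45,0],"spin": 0},
    {"xyz": [-0.26,0.48,0],"spin": 0},
    {"xyz": [-0.26,0.48,0],"spin": 0},
    {"xyz": [-0.26,0.48,0],"spin": 0},
    {"xyz": [-0.26,0.48,0],"spin": 0},
    {"xyz": [-0.24,0.45,0],"spin": 0},
    {"xyz": [-0.16,0.3,0],"spin": 0},
    {"xyz": [-0.09,0.16,0],"spin": 0},
    {"xyz": [-0.03,0.05,0],"spin": 0}
  ]
}}

```text
time: 76.6
tool_pos: [504.6, 9.2, 198.1]
tcp_rot: [3.141, -0.0, -2.929]
contact_force: [-0.5, -0.2, -3.6]
grip_width: 31.1
finger_force: 30.0
```

>>> {"name": "jog_arm", "arguments": {
  "targets": [
    {"xyz": [0,0,0],"spin": 0},
    {"xyz": [0,0,0],"spin": 0},
    {"xyz": [0,0,0],"spin": 0},
    {"xyz": [0,0,0],"spin": 0},
    {"xyz": [0,0,0.05],"spin": 0},
    {"xyz": [0,0,0.1],"spin": 0},
    {"xyz": [0,0,0.05],"spin": 0},
    {"xyz": [0,0,0],"spin": 0},
    {"xyz": [0,0,0],"spin": 0},
    {"xyz": [0,0,0],"spin": 0}
  ]
}}

```text
time: 77.85
tool_pos: [505.0, 8.3, 182.5]
tcp_rot: [-3.141, 0.001, -2.93]
contact_force: [0.4, 0.5, -3.8]
grip_width: 31.4
finger_force: 30.0
```

Run:
```python
from h import *
from plant import bot
o=bot.get_obs();p=o["tool_pos"];print(p,o["grip_width"]);go(o,(505.2,8.2,129.3))
```

```text
[504.96395017   8.32938786 182.53015337] 31.38809273971977
to (505.2, 8.2, 129.3) units [-0.002 -0.002  0.665] per 10 rows [-0.0002 -0.0002  0.0665]
```

Lower, release, rise, and retreat toward the mat side for a clear top view.

>>> {"name": "jog_arm", "arguments": {
  "targets": [
    {"xyz": [0,0,0.06],"spin": 0},
    {"xyz": [0,0,0.12],"spin": 0},
    {"xyz": [0,0,0.14],"spin": 0},
    {"xyz": [0,0,0.13],"spin": 0},
    {"xyz": [0,0,0.1],"spin": 0},
    {"xyz": [0,0,0.06],"spin": 0},
    {"xyz": [0,0,0.035],"spin": 0},
    {"xyz": [0,0,0.02],"spin": 0},
    {"xyz": [0,0,0],"spin": 0},
    {"xyz": [0,0,0],"spin": 0}
  ]
}}

```text
time: 79.1
tool_pos: [504.9, 8.3, 129.3]
tcp_rot: [-3.141, 0.001, -2.93]
contact_force: [0.8, 0.3, -2.5]
grip_width: 31.3
finger_force: 30.0
```

>>> {"name": "jog_arm", "arguments": {
  "targets": [
    {"xyz": [0,0,0],"spin": 0},
    {"xyz": [0,0,0],"spin": 0},
    {"xyz": [0,0,0],"spin": 0},
    {"xyz": [0,0,0],"spin": 0},
    {"xyz": [0,0,0],"spin": 0},
    {"xyz": [0,0,0],"spin": 0},
    {"xyz": [0,0,0],"spin": 0},
    {"xyz": [0,0,-0.03],"spin": 0},
    {"xyz": [0,0,-0.07],"spin": 0},
    {"xyz": [0,0,-0.12],"spin": 0}
  ],
  "gripper": 100
}}

```text
time: 80.35
tool_pos: [504.7, 8.3, 147.2]
tcp_rot: [3.141, -0.0, -2.93]
contact_force: [0.2, 0.8, 0.9]
grip_width: 92.0
finger_force: 0.0
```

>>> {"name": "jog_arm", "arguments": {
  "targets": [
    {"xyz": [0,0,-0.3],"spin": 0},
    {"xyz": [0,0,-0.35],"spin": 0},
    {"xyz": [0,0,-0.35],"spin": 0},
    {"xyz": [0.1,-0.3,0],"spin": 0},
    {"xyz": [0.15,-0.5,0],"spin": 0},
    {"xyz": [0.15,-0.5,0],"spin": 0},
    {"xyz": [0.15,-0.5,0],"spin": 0},
    {"xyz": [0.15,-0.5,0],"spin": 0},
    {"xyz": [0.15,-0.5,0],"spin": 0},
    {"xyz": [0.15,-0.5,0],"spin": 0}
  ]
}}

```text
time: 81.6
tool_pos: [481.8, -268.0, 227.5]
tcp_rot: [-3.141, 0.001, -2.93]
contact_force: [-0.9, 0.6, 0.8]
grip_width: 91.9
finger_force: 0.0
```

>>> {"name": "jog_arm", "arguments": {
  "targets": [
    {"xyz": [0.1,-0.5,0],"spin": 0},
    {"xyz": [0,-0.4,0],"spin": 0},
    {"xyz": [0,-0.2,0],"spin": 0},
    {"xyz": [0,0,0],"spin": 0},
    {"xyz": [0,0,0],"spin": 0},
    {"xyz": [0,0,0],"spin": 0},
    {"xyz": [0,0,0],"spin": 0},
    {"xyz": [0,0,0],"spin": 0},
    {"xyz": [0,0,0],"spin": 0},
    {"xyz": [0,0,0],"spin": 0}
  ]
}}

```text
time: 82.85
tool_pos: [492.5, -354.3, 226.6]
tcp_rot: [3.141, 0.0, -2.93]
contact_force: [-0.6, -0.1, -1.0]
grip_width: 92.1
finger_force: 0.0
```

Run:
```python
from h import *
from plant import bot
o=bot.get_obs();im=bot.capture("top");cv2.imwrite("pics/t5.png",im);print(o["time"],o["tool_pos"])
d=(im[218:290,262:360].max(2)<72).astype(np.uint8); d=cv2.morphologyEx(d,cv2.MORPH_OPEN,np.ones((5,5)))
for b in blobs(d,30):
    print("cap",np.round(cv2.fitEllipse(b+np.array([262,218]))[0],1))
```

```text
82.85 [ 492.52535137 -354.29986865  226.64899922]
cap [319.5 268.9]
cap [281.1 244.8]
cap [342.3 229.8]
```

View pics/t5.png

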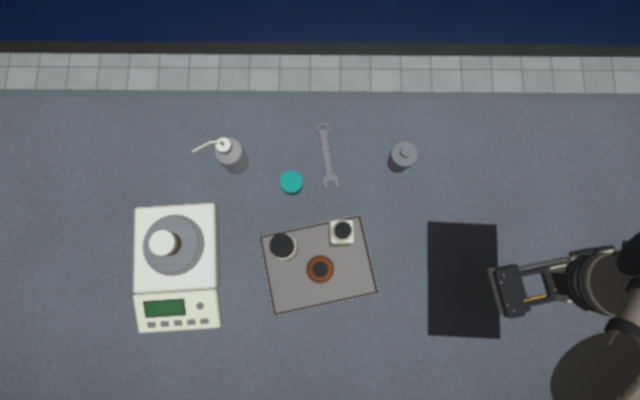

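The caps are back within 0.4 px (about 1 mm) of their start positions. The jar is on the pan at (162,243), and nothing else has moved.

```bash
python3 -c "
from plant import bot
print(bot.close_job())"
```

```text
the job is handed in; nothing more can be done
None
```

The job is handed in: the jar is within about 1 mm of the pan's centre, all three bottles are back in the tray within about 1 mm of where they started, and the bystanders didn't move; no verdict came back.

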